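# Put the food pots in the combination lock box

## Task

Open the food lock box with its combination (dial right to 3 o'clock, left to 10, right to 12, then draw the bolt), lift the lid out and lay it on the table, and stand every small snap-lid pot that waits on the table left of the box upright inside it. Then hook the lid back under the ledge, swing it down flat, push the bolt fully home and turn the dial away from 12 by an hour mark or more so that it is locked.

Things in the scene. Friction and masses are not known exactly. Their poses are not given: they have to be found in the camera images.
- lock_box: white lockable food box, fixed, 242 x 226 mm; origin on the table under the middle of its inside; x to the back (away from lock), y left seen from the lock side, z up. Inside x -60..66, y +-100 mm, floor 6 mm thick, rim at z 60 mm all round. Lock housing x -162..-68 mm, top z 60: dial axis at x -116, y 45; bolt knob at x -86, y -45; guides 74 mm high, 29 mm either side of the knob (y)
- ledge (a point): middle of the front underside edge of the ledge at the box's back: box x 64, y 0, z 72 mm, axes as the box. Ledge 6 mm thick, reaches back over the rim to a wall face at x 74. So the lid's back edge goes under it: 12 mm high gap above the rim (z 60), 10 mm deep, closed at the ends at y +-107 mm (end pieces from x 56 on, up to z 78)
- rail (a point): middle of the top of the front rail: box x -68.5 (its back face), y 0, z 65.5 mm. Wall face to rail is 142.5 mm, the lid 139 mm, and the rail stands 5.5 mm over the rim, so the lid cannot slide in level: hold its front 8 to 18 degrees up, put the back edge under the ledge up to the wall, swing the front down behind the rail. Out: the reverse
- lid: loose grey plate lid, 139 (x) x 208 (y) x 5 mm, 220 g; upright grip in the middle: solid bar 12 (x) x 80 (y) mm, up to z 38 mm, pinched across x. Origin at the middle of the underside. Front and back alike. Seated: flat on the rim, origin at box x 3, y 0, z 60, play 1.7 mm along x, 3 mm along y. Room to lay it: left of the box, turned a quarter; the near table edge is y = x - 0.5 m
- dial (a joint): dial pointer angle, rad, growing clockwise (right) from above; 0 = 12 o'clock = towards the lid (box +x); an hour is 0.524: 3 o'clock 1.571, 10 o'clock -1.047. Stays where left (0.05 N m), stops at +-2.6. Real wheel lock: reach each number (within 0.15) from its own side without passing it by more; if missed, turn left to the stop and start again. Held at 12 while the bolt is drawn
- dial_grip (a point): on the dial's axis, z 89 mm above the table; x axis = pointer direction. Black grip bar along the pointer, 56 mm long, 14 mm thick, z 69 to 95 mm, on a disc of 32 mm radius (top z 70 mm); a white line marks the pointer end. Twelve hour marks on a ring round it, the one at 12 wider
- bolt (a joint): bolt position, m: 0 = home (metal tongue 11 mm past the rail, over the lid's front edge), 0.013 = fully drawn towards the lock side (box -x), clear of the lid. Friction 2 N, stays where left. Without the combination it stops after about 4 mm; it can always be pushed home
- bolt_knob (a point): on the axis of the bolt's upright black knob, 18 mm diameter, z 71 to 95 mm above the table; this point is at z 85 mm and moves with the bolt. The 74 mm high guides stand 29 mm to either side of it (box y)
- pot_a: small square yellow-lidded snap-lid pot, 57 x 57 mm over the lid and 47 mm high, plain upright box shape; origin at the underside, z up; its middle lies at x = +3 mm, y = 0 of its own frame. Lid (z 31 to 47) and body (53 mm wide) move as one. 90 g. May be absent
- pot_b: small square purple-lidded snap-lid pot, 57 x 57 mm over the lid and 47 mm high, plain upright box shape; origin at the underside, z up; its middle lies at x = +3 mm, y = 0 of its own frame. Lid (z 31 to 47) and body (53 mm wide) move as one. 90 g. May be absent
- pot_c: small square lime-lidded snap-lid pot, 57 x 57 mm over the lid and 47 mm high, plain upright box shape; origin at the underside, z up; its middle lies at x = +3 mm, y = 0 of its own frame. Lid (z 31 to 47) and body (53 mm wide) move as one. 90 g. May be absent
- pot_d: small square red-lidded snap-lid pot, 57 x 57 mm over the lid and 47 mm high, plain upright box shape; origin at the underside, z up; its middle lies at x = +3 mm, y = 0 of its own frame. Lid (z 31 to 47) and body (53 mm wide) move as one. 90 g. May be absent
Mind the look-alikes: they are no part of the job. There is more than one size of the pot_c; the job needs the larger.

How it is judged:
On the way, in this order (a step that is already met when the one before it is completed fails the run):
1. dial turned right to 3 o'clock (1.571 rad, within 0.15) (value of joint dial between 1.421 and 1.721 rad), for 0.2 s.
2. dial turned left to 10 o'clock (-1.047 rad, within 0.15) (value of joint dial between -1.197 and -0.897 rad), for 0.2 s.
3. dial turned right to 12 o'clock (0 rad, within 0.15) (value of joint dial between -0.15 and 0.15 rad), for 0.2 s.
4. bolt drawn (more than 11 mm) (value of joint bolt above 0.011 m), for 0.2 s.
5. lid taken off and laid on the table beside the box (horizontal distance between lid and lock_box above 0.14 m and height (world z) of lid below 0.03 m and angle between lid's own z axis and vertical below 0.1 rad and contact force between the fingers and lid below 0.1 N), for 0.2 s.
6. every pot that is there stands upright on the floor of the box (x of pot_a in the frame of lock_box between -0.05 and 0.05 m and y of pot_a in the frame of lock_box between -0.085 and 0.085 m and z of each of pot_a, pot_b, pot_c, pot_d in the frame of lock_box below 0.014 m and angle between each of pot_a, pot_b, pot_c, pot_d's own z axis and vertical below 0.2 rad and x of pot_b in the frame of lock_box between -0.05 and 0.05 m and y of pot_b in the frame of lock_box between -0.085 and 0.085 m and x of pot_c in the frame of lock_box between -0.05 and 0.05 m and y of pot_c in the frame of lock_box between -0.085 and 0.085 m and x of pot_d in the frame of lock_box between -0.05 and 0.05 m and y of pot_d in the frame of lock_box between -0.085 and 0.085 m), for 0.2 s.
7. lid hooked under the ledge and swung down flat on the rim (x of lid in the frame of lock_box between -0.003 and 0.009 m and y of lid in the frame of lock_box between -0.008 and 0.008 m and z of lid in the frame of lock_box between 0.057 and 0.063 m and angle between lid's own z axis and vertical below 0.03 rad), for 0.2 s.
8. bolt pushed home over the lid (less than 2 mm left) (all of step 7 and value of joint bolt below 0.002 m), for 0.2 s.
At the end, for the whole second after the job is handed in: every pot that is there stands upright (within 0.2 rad) on the floor inside the box; the lid lies flat on the rim (within 3 mm in height, 6 mm along x and 8 mm along y of its seat, 0.03 rad), the bolt is home (within 2 mm) and the dial is more than 0.40 rad away from 12 on either side (all of step 6 and all of step 8 and (value of joint dial above 0.4 rad or value of joint dial below -0.4 rad) and linear speed of lid below 0.02 m/s); the robot touches nothing.
Of pot_a, pot_b, pot_c, pot_d only 2 to 3 are there at a start; the rules pass over those that are not, and their reading is None.
At some moment in a run one of pot_a, pot_b, pot_c, pot_d may be knocked a few centimetres aside while the robot is not near it.
It also fails if it takes over 210 s, if anything falls off the work surface, if the arm or the gripper's body presses on something with over 40 N, if the wrist force passes 120 N, or if a joint passes its speed limit or range.

## Robot

A 6-joint arm with a two-finger parallel gripper is mounted at the origin on a cart in front of the work surface, level with it; the furniture and walls round the work are solid. World frame = base frame: x ahead of the robot, y to its left, z up, the work surface at z = 0. Lengths are in m, angles in rad, forces in N, time in s.
With the tool pointing down it reaches from about 0.3 to 0.875 m from the base axis. Payload 6.4 kg.
Tool frame: the origin (TCP) lies on the centre line of the jaws, within the pads' length; the fingertips stand bot.nose_length ahead of it and the grasp point (between the pads) lies 11 mm behind it (bot.nose_length is the distance from the TCP to the fingertips, in m); z points along the fingers, y is the line along which they close (so a half turn about z gives the same grasp; the last joint's range is limited). The gripper opens to 88 mm and grips with 3 to 60 N. Pads are 18 mm wide; open, the fingers measure 123 mm over their backs; the gripper's body (75 mm by 187 mm) begins 45 mm behind the grasp point.
Start: joints at [0.957, 0.181, 1.607, -0, 1.354, -0.206], TCP at [0.228, 0.528, 0.247] pointing down, gripper open.
Joint ranges: [-2.99, 2.99], [-0.89, 2.07], [0.3, 2.58], [-1.14, 4.28], [0, 2.63], [-3.12, 3.12]. Speed limits (rad/s): [2.57, 2.57, 3.01, 3.14, 3.14, 3.14].

## Interface

Orientations are given as [roll, pitch, yaw] about the fixed x, y, z axes, in that order (R = Rz(yaw) Ry(pitch) Rx(roll)).
In Python, from bench import bot gives the robot as it stands.
- The arm moves only by the tool carry_out, never from a script. Its argument "commands" is a list of rows, each a list of 5 numbers: the opening, from 0 (shut) to 1 (fully open), then the shift along the tool's x, y, z in mm, then the turn about the tool's z in rad. In form: [[fingers, dx, dy, dz, twist], ...]. A call has 1 to 8 rows; each row is the pose to reach, as a shift and turn from the pose commanded when the call began, along the tool's axes at that moment; what a row does not reach only later rows make up. A row lasts 1/10 s, in which the tool goes at most 50 mm and 8.59 degrees, less where a joint would pass 70% of its speed; a pose out of reach is approached as far as the arm can. A call with a gripper value outside its range is refused whole. The fingers move at their own pace and stop on an object; the grip force is fixed at half the most. Time passes only in rows, so rows that repeat a pose let the fingers close. It gives the time, the measured TCP pose, the force, the opening and the grip force at its end, in the units of the state.
- bot.get_state(): the state, without advancing time (a new reading comes with each control period).
- bot.get_image(name): name is "side" or "top" or "wrist"; returns a dict with "img" (400x640x3 uint8, red, green, blue), "intrinsics" (3x3 intrinsics, pixels), "camera_from_world" (4x4, takes a point from world to camera coordinates); the wrist camera has in their place "hand_eye" (4x4, takes a point from camera to tool coordinates, whose origin is the TCP and whose axes are the flange's). Camera axes: x right, y down, z forward; pixel columns grow to the right and rows downward; lengths in m; the calibration is good to about 2 mm. The wrist camera is an equidistant fisheye: a pixel r from the principal point sees the ray r / f radians off the axis. A picture is of the moment at which its call begins: read the wrist's pose just before it. There is no depth.
- bot.job_done(): hands the job in; it is judged then, once.
The state is a dict: "time_s": time; "qpos": joint angles; "joint_velocities": joint speeds; "joint_torque": joint torques, N m; "position": TCP position; "ee_rot": TCP orientation; "force": force on the tool from outside, world axes, zero at the start; "moment": the same for the moment, N m; "grip_width": opening from 0.0 (shut) to 1.0 (fully open); "gripper_force": force on a finger pad.
Only numpy, scipy, OpenCV 4.12 (cv2) and the standard library are available. Lean on these libraries where they do the work, as an engineer would, in place of code of your own. Each camera call takes 0.05 s, during which the arm holds its last target. There are 200 camera calls.

## Working session

There is one attempt and no reset: what is moved stays moved. The work goes in short steps, Python scripts to look and compute and a tool call to move; the robot and the scene stay as the last step left them, time stands still between calls to the robot, and variables do not carry over. Pictures are saved under pics/ and viewed, at most 14 in all, crops included, and the job is handed in when it is done.

Besides the shell and the picture viewer there is one more tool, called as name(argument=value, ...) on one line, values as JSON. carry_out: Moves the arm, as the interface text tells. Its arguments: {"type":"object","properties":{"commands":{"type":"array","items":{"type":"array","items":{"type":"number"}}}},"required":["commands"]}

```bash
ls; mkdir -p pics
python3 - <<'E'
from bench import bot
import cv2,numpy as np
s=bot.get_state();print(s['time_s'],s['position'],s['ee_rot'],bot.nose_length)
for n in ['top','side']:
    d=bot.get_image(n);cv2.imwrite(f'pics/{n}0.png',d['img'][:,:,::-1]);print(n,d['intrinsics'],d['camera_from_world'])
d=bot.get_image('wrist');cv2.imwrite('pics/w0.png',d['img'][:,:,::-1]);print(d['intrinsics'],d['hand_eye'])
E
```

```text
pics
0.0 [0.22772718 0.52742398 0.24583704] [-3.13991931e+00 -3.44328018e-04  2.73379259e+00] 0.008
top [[467.17904409   0.         318.94542739]
 [  0.         467.17904409 193.00875995]
 [  0.           0.           1.        ]] [[-0.01578123 -0.99977084 -0.01446474 -0.23120526]
 [-0.99513794  0.0171114  -0.09699323  0.49474356]
 [ 0.09721851  0.01286374 -0.99517993  1.07874568]
 [ 0.          0.          0.          1.        ]]
side [[472.03956047   0.         322.29626187]
 [  0.         472.03956047 201.91578979]
 [  0.           0.           1.        ]] [[-0.99965496 -0.02581663 -0.00484376  0.48735833]
 [-0.01285903  0.64178309 -0.7667784   0.2381295 ]
 [ 0.02290428 -0.76645154 -0.64189363  0.70483044]
 [ 0.          0.          0.          1.        ]]
[[309.70691629   0.         318.33225078]
 [  0.         309.70691629 196.60638574]
 [  0.           0.           1.        ]] [[ 5.43705756e-04 -9.46539624e-01 -3.22587111e-01  8.42506897e-02]
 [ 9.99999791e-01  4.01925561e-04  5.06118090e-04  1.76775621e-04]
 [-3.49404821e-04 -3.22587319e-01  9.46539645e-01 -1.38504519e-01]
 [ 0.00000000e+00  0.00000000e+00  0.00000000e+00  1.00000000e+00]]
```

View pics/top0.png

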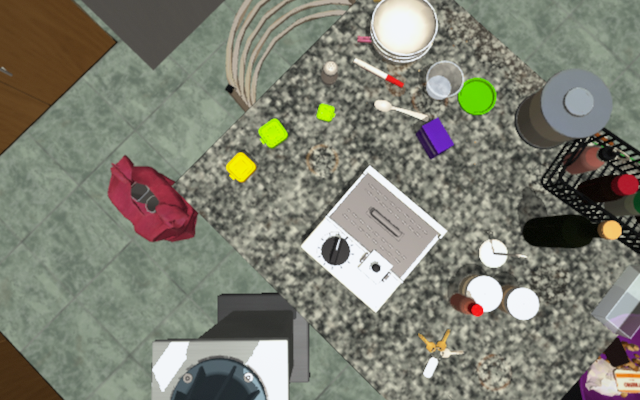

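View pics/side0.png

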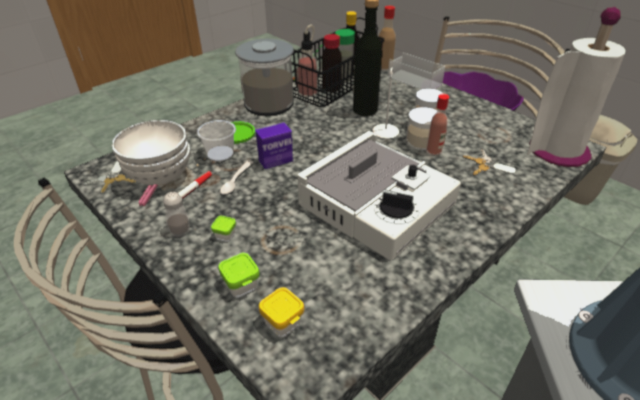

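The top view shows the box with its dial at (335,250), knob at (375,267) and lid bar at (385,222). It also shows a yellow pot (240,167), a large lime pot (273,133) and a small lime look-alike (326,113). The purple thing at (434,138) is a printed carton, not a pot, so the job is pot_a and pot_c. The side view agrees: yellow at (281,308), large lime at (239,270), small lime at (223,226).

```bash
cat > h.py <<'E'
from bench import bot
import cv2,numpy as np
from scipy.spatial.transform import Rotation as Ro
def grab(n,path=None):
    s=bot.get_state(); d=bot.get_image(n)
    if path: cv2.imwrite(path,d['img'][:,:,::-1])
    K=d['intrinsics']
    if n=='wrist':
        T=np.eye(4);T[:3,:3]=Ro.from_euler('xyz',s['ee_rot']).as_matrix();T[:3,3]=s['position'];T=T@d['hand_eye']
    else: T=np.linalg.inv(d['camera_from_world'])
    return d['img'],K,T,n=='wrist'
def ray(c,px):
    img,K,T,fe=c; x=(px[0]-K[0,2])/K[0,0];y=(px[1]-K[1,2])/K[1,1]
    if fe:
        r=np.hypot(x,y); k=np.sin(r)/r if r>1e-9 else 1; v=np.array([x*k,y*k,np.cos(r)])
    else: v=np.array([x,y,1.])
    return T[:3,3],T[:3,:3]@v
def onz(c,px,z):
    o,v=ray(c,px); return o+v*(z-o[2])/v[2]
def proj(c,p):
    img,K,T,fe=c; q=np.linalg.inv(T)@np.append(p,1)
    if fe:
        r=np.hypot(q[0],q[1]);t=np.arctan2(r,q[2]);k=t/r
        return np.array([K[0,0]*q[0]*k+K[0,2],K[1,1]*q[1]*k+K[1,2]])
    return np.array([K[0,0]*q[0]/q[2]+K[0,2],K[1,1]*q[1]/q[2]+K[1,2]])
def togo(p,yaw=None):
    "mm along tool axes (and twist) from current pose to world p, commanded axis y at yaw (world)"
    s=bot.get_state();R=Ro.from_euler('xyz',s['ee_rot']).as_matrix()
    d=R.T@(np.asarray(p)-s['position'])*1000
    if yaw is None: return d
    y=R[:2,1]; a=np.arctan2(y[1],y[0]); t=-(yaw-a); t=(t+np.pi/2)%np.pi-np.pi/2
    return d,t
E
python3 - <<'E'
from h import *
s=bot.get_state();print(s['qpos'][5])
c=grab('top');cs=grab('side')
P={}
for n,px,z in [('dial',(335,250),.07),('knob',(376,267),.095),('bar',(385,220),.098),('frontL',(302,245),.06),('frontR',(376,312),.06),('backR',(446,235),.078),('backL',(371,167),.078),('yel',(240,167),.047),('lime',(273,133),.047),('small',(326,113),.03)]:
    P[n]=onz(c,px,z);print(n,P[n].round(3))
for a,b in [('frontL','frontR'),('frontL','backL'),('backL','backR'),('knob','dial')]:
    d=P[b]-P[a];print(a,b,np.linalg.norm(d[:2]).round(4),np.degrees(np.arctan2(d[1],d[0])).round(1))
for p,n in [((281,308),'yel'),((239,270),'lime')]: print(n,onz(cs,p,.047).round(3))
g=P['dial'].copy();g[2]=.25
print(togo(g,np.radians(-42)))
E
```

```text
-0.20632028602863314
dial [ 0.358 -0.274  0.07 ]
knob [ 0.321 -0.361  0.095]
bar [ 0.422 -0.383  0.098]
frontL [ 0.37 -0.2   0.06]
frontR [ 0.22  -0.362  0.06 ]
backR [ 0.387 -0.519  0.078]
backL [ 0.542 -0.358  0.078]
yel [ 0.552 -0.057  0.047]
lime [ 0.631 -0.135  0.047]
small [ 0.681 -0.259  0.03 ]
frontL frontR 0.2212 -132.8
frontL backL 0.2336 -42.6
backL backR 0.2235 -133.8
knob dial 0.0951 66.9
yel [ 0.552 -0.05   0.047]
lime [ 0.629 -0.126  0.047]
(array([-437.33742282, -683.97930865,   -3.21494818]), np.float64(-1.245567573465562))
```

carry_out(commands=[[1,-37,-33,0,0],[1,-75,-67,0,0],[1,-112,-100,0,0],[1,-150,-133,0,0],[1,-187,-167,0,0],[1,-225,-200,0,0],[1,-262,-233,0,0],[1,-300,-267,0,0]])

```text
time_s: 1.05
position: [0.3971, 0.1638, 0.247]
ee_rot: [3.141, 0.001, 2.734]
force: [1.4, 1.2, -0.0]
grip_width: 1.001
gripper_force: 0.0
```

carry_out(commands=[[1,-15,-46,0,0],[1,-30,-92,0,0],[1,-45,-138,0,0],[1,-60,-185,0,0],[1,-80,-231,0,0],[1,-100,-277,0,0],[1,-115,-325,0,0],[1,-130,-370,0,0]])

```text
time_s: 1.85
position: [0.3686, -0.2278, 0.247]
ee_rot: [-3.141, 0.001, 2.733]
force: [1.2, -0.3, 0.6]
grip_width: 1.001
gripper_force: 0.0
```

Run:
```python
from h import *
s=bot.get_state();print(s['time_s'],s['position'].round(4),s['ee_rot'].round(4),s['qpos'].round(3))
c=grab('wrist');np.save('pics/w1.npy',c[0])
cv2.imwrite('pics/w1.png',cv2.resize(c[0][:,:,::-1],None,fx=1.25,fy=1.25,interpolation=cv2.INTER_CUBIC))
```

```text
1.85 [ 0.3686 -0.2278  0.247 ] [-3.1413e+00  8.0000e-04  2.7331e+00] [-0.829 -0.152  1.944  0.     1.349 -1.991]
```

View pics/w1.png

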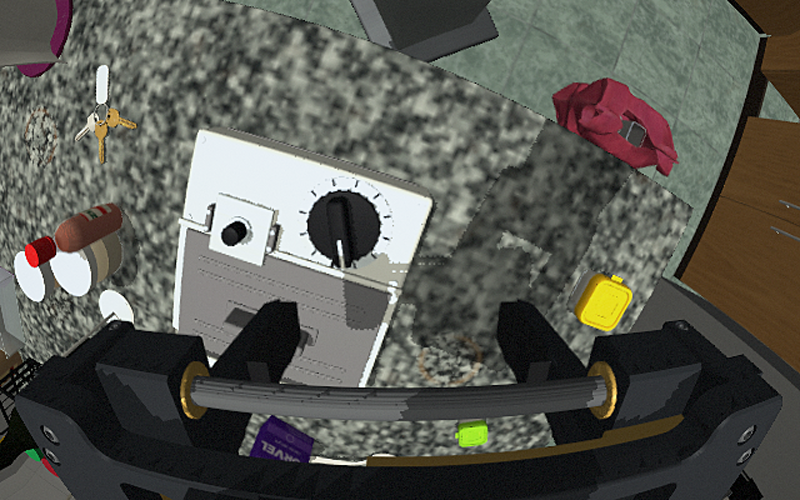

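Run:
```python
from h import *
c=grab('wrist');im=c[0]
g=cv2.cvtColor(im,cv2.COLOR_RGB2GRAY)
m=np.zeros_like(g);m[125:235,225:320]=(g[125:235,225:320]<75)*255
n,l,st,ce=cv2.connectedComponentsWithStats(m)
for i in range(1,n):
    if st[i,4]>150:
        k=(l==i).astype(np.uint8);ct=max(cv2.findContours(k,0,1)[0],key=cv2.contourArea);print('dark',st[i],ce[i].round(1),cv2.fitEllipse(ct))
crop=im[90:260,120:360]
cv2.imwrite('pics/w2.png',cv2.resize(crop[:,:,::-1],(792,561),interpolation=cv2.INTER_CUBIC))
```

```text
dark [ 252  149   59   64 2608] [281.  178.5] ((281.1793212890625, 178.56886291503906), (56.36665725708008, 58.682044982910156), 142.19593811035156)
```

View pics/w2.png

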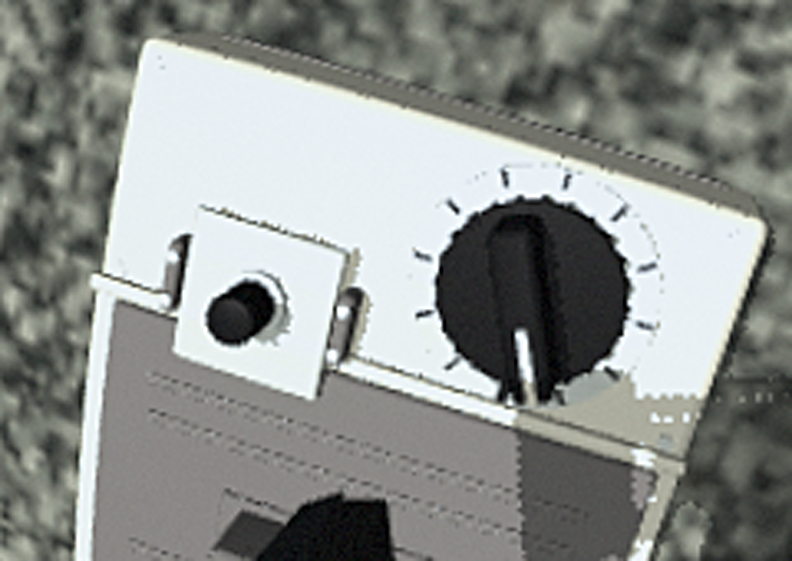

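The crop (3.3x) shows the front corners at (147,40) and (767,225), and the knob top at (230,318). The dial ring is centred near (534,289). The white pointer line runs (520,335)–(529,400), close to the 12 mark at (506,395).

```bash
cat >> h.py <<'E'
from scipy.optimize import least_squares
def fitbox(obs):
    "obs: list of (box x,y mm, world xy) -> x,y,yaw"
    def f(p):
        R=np.array([[np.cos(p[2]),-np.sin(p[2])],[np.sin(p[2]),np.cos(p[2])]])
        return np.concatenate([R@(np.array(b)/1000)+p[:2]-w for b,w in obs])
    r=least_squares(f,[.42,-.38,-.75]);return r.x,(r.fun*1000).round(1).reshape(-1,2)
def b2w(B,p):
    x,y,z=np.array(p)/1000; a=B[2]
    return np.array([B[0]+np.cos(a)*x-np.sin(a)*y,B[1]+np.sin(a)*x+np.cos(a)*y,z])
E
python3 - <<'E'
from h import *
c=grab('wrist')
n=lambda x,y:(120+x/3.3,90+y/3.3)
obs=[((-162,113),n(767,225),.06),((-162,-113),n(147,40),.06),((-116,45),n(534.5,289),.06),((-116,45),(281.2,178.6),.07),((-86,-45),n(230,318),.095)]
o=[(b,onz(c,px,z)[:2]) for b,px,z in obs]
B,r=fitbox(o);print(B,np.degrees(B[2]),r)
np.save('B.npy',B)
a=onz(c,n(518,222),.095);b=onz(c,n(530,400),.095);m=(a+b)/2
d=b-a;print('bar',m,np.hypot(*d[:2]),'dial',B[2]-np.arctan2(d[1],d[0]))
q=onz(c,n(520,335),.095)-onz(c,n(529,400),.095);print('line',B[2]-np.arctan2(-q[1],-q[0]))
# 12 mark check
q=onz(c,n(506,395),.06)-onz(c,n(534.5,289),.06);print('mark12',B[2]-np.arctan2(q[1],q[0]))
P=b2w(B,(-116,45,150));print(P,[togo(P,B[2]-k-np.pi/2) for k in (-.3,)])
for p in [(3,0,98),(-86,-45,95)]: print(b2w(B,p))
E
```

```text
[ 0.41337439 -0.37975288 -0.73102191] -41.88447031740979 [[ 0.5  2.9]
 [-3.5 -1.1]
 [ 0.2  0.2]
 [ 1.5 -0.8]
 [ 1.3 -1.2]]
bar [ 0.3552962  -0.26737244  0.095     ] 0.05557809756282647 dial -0.34441666204800875
line -0.4063983173119482
mark12 -0.025790781447879385
[ 0.35705664 -0.26880554  0.15      ] [(array([ -5.87759259, -42.1164716 ,  96.59874106]), np.float64(0.018136504863465852))]
[ 0.41560787 -0.38175577  0.098     ]
[ 0.31930465 -0.3558388   0.095     ]
```

carry_out(commands=[[0.5,-6,-42,0,-0.05],[0.5,-6,-42,50,-0.05],[0.5,-6,-42,100,-0.05],[0.5,-6,-42,140,-0.05],[0.5,-6,-42,166,-0.05],[0.5,-6,-42,166,-0.05],[0,-6,-42,166,-0.05],[0,-6,-42,166,-0.05]])

```text
time_s: 2.8
position: [0.3581, -0.2661, 0.0808]
ee_rot: [-3.14, -0.0, 2.786]
force: [-10.0, -10.8, -6.0]
grip_width: 0.341
gripper_force: 6.7
```

carry_out(commands=[[0,0,0,0,0],[0,0,0,0,0],[0,0,0,0,0],[0,0,0,0,0]])

```text
time_s: 3.2
position: [0.3553, -0.273, 0.081]
ee_rot: [-3.127, -0.0, 2.786]
force: [-20.1, -35.3, -18.0]
grip_width: 0.154
gripper_force: 30.0
```

carry_out(commands=[[0,0,-5,0,0],[0,0,-5,0,0.13],[0,0,-5,0,0.26],[0,0,-5,0,0.39],[0,0,-5,0,0.52],[0,0,-5,0,0.65],[0,0,-5,0,0.78],[0,0,-5,0,0.9]])

```text
time_s: 4.0
position: [0.3558, -0.2727, 0.0809]
ee_rot: [-3.139, 0.004, 1.88]
force: [-4.5, -11.3, -8.3]
grip_width: 0.156
gripper_force: 30.0
```

carry_out(commands=[[0,0,0,0,0.14],[0,0,0,0,0.28],[0,0,0,0,0.42],[0,0,0,0,0.56],[0,0,0,0,0.7],[0,0,0,0,0.84],[0,0,0,0,0.96],[0,0,0,0,1.03]])

```text
time_s: 4.8
position: [0.3569, -0.273, 0.0809]
ee_rot: [3.137, 0.003, 0.85]
force: [0.6, -12.2, -14.0]
grip_width: 0.158
gripper_force: 30.0
```

carry_out(commands=[[0,0,0,0,0.02],[0,0,0,0,0.02],[0,0,0,0,0.02],[0,0,0,0,0.02]])

```text
time_s: 5.2
position: [0.3569, -0.273, 0.0809]
ee_rot: [3.137, 0.003, 0.834]
force: [0.6, -12.0, -12.0]
grip_width: 0.151
gripper_force: 30.0
```

Run:
```python
from h import *
s=bot.get_state();print(s['time_s'],s['position'].round(4),s['ee_rot'].round(4),s['qpos'].round(3),s['moment'].round(2))
im=grab('top')[0]
cv2.imwrite('pics/t1.png',cv2.resize(im[150:330,280:460,::-1],(600,600),interpolation=cv2.INTER_CUBIC))
```

```text
5.2 [ 0.3569 -0.273   0.0809] [3.137e+00 2.900e-03 8.344e-01] [-9.170e-01  1.330e-01  2.044e+00 -2.000e-03  9.600e-01 -1.790e-01] [-1.96 -0.02 -0.  ]
```

View pics/t1.png

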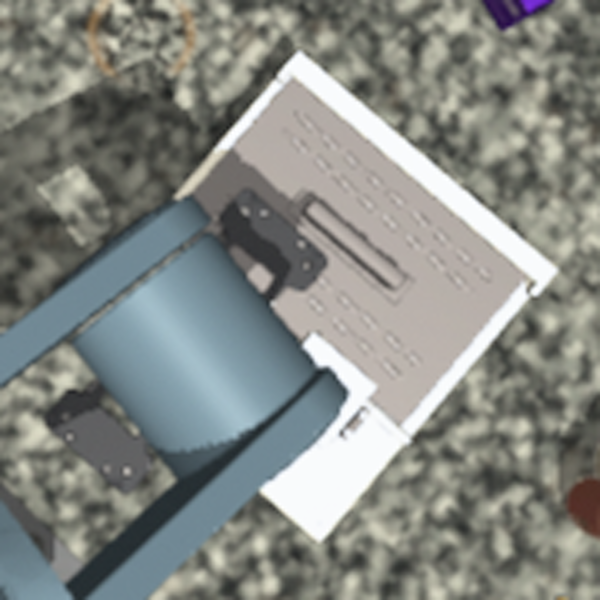

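The crop shows the hand turned a quarter on the dial. The ledge's back edge runs (300,52)–(557,270) and the lid bar (310,207)–(400,282).

Run:
```python
from h import *
c=grab('top');n=lambda x,y:(280+x*.3,150+y*.3)
for a,b,z in [((300,52),(557,270),.078),((310,200),(402,278),.098),((320,542),(412,438),.06),((262,490),(320,542),.06),((412,438),(535,290),.06)]:
    p=onz(c,n(*a),z);q=onz(c,n(*b),z);d=q-p;print(p.round(4),q.round(4),np.hypot(*d[:2]).round(4),np.degrees(np.arctan2(d[1],d[0])).round(1))
```

```text
[ 0.5453 -0.3557  0.078 ] [ 0.3962 -0.5221  0.078 ] 0.2234 -131.9
[ 0.4442 -0.3577  0.098 ] [ 0.3924 -0.4161  0.098 ] 0.0781 -131.6
[ 0.2187 -0.3621  0.06  ] [ 0.286  -0.4254  0.06  ] 0.0924 -43.2
[ 0.2532 -0.3244  0.06  ] [ 0.2187 -0.3621  0.06  ] 0.0511 -132.5
[ 0.286  -0.4254  0.06  ] [ 0.3832 -0.5114  0.06  ] 0.1298 -41.5
```

carry_out(commands=[[0,0,0,0,-0.13],[0,0,0,0,-0.26],[0,0,0,0,-0.39],[0,0,0,0,-0.52],[0,0,0,0,-0.65],[0,0,0,0,-0.78],[0,0,0,0,-0.91],[0,0,0,0,-1.04]])

```text
time_s: 6.1
position: [0.3558, -0.2727, 0.0809]
ee_rot: [-3.139, 0.004, 1.88]
force: [-6.2, -11.1, -6.9]
grip_width: 0.152
gripper_force: 30.0
```

carry_out(commands=[[0,0,0,0,-0.13],[0,0,0,0,-0.26],[0,0,0,0,-0.39],[0,0,0,0,-0.52],[0,0,0,0,-0.65],[0,0,0,0,-0.78],[0,0,0,0,-0.91],[0,0,0,0,-1.04]])

```text
time_s: 6.9
position: [0.355, -0.2735, 0.0809]
ee_rot: [-3.136, -0.001, 2.92]
force: [-10.0, -15.9, -7.9]
grip_width: 0.152
gripper_force: 30.0
```

carry_out(commands=[[0,0,0,0,-0.12],[0,0,0,0,-0.24],[0,0,0,0,-0.36],[0,0,0,0,-0.46],[0,0,0,0,-0.54],[0,0,0,0,-0.54],[0,0,0,0,-0.54],[0,0,0,0,-0.54]])

```text
time_s: 7.7
position: [0.355, -0.2741, 0.0809]
ee_rot: [-3.136, -0.004, -2.828]
force: [-10.3, -17.4, -9.9]
grip_width: 0.157
gripper_force: 30.0
```

carry_out(commands=[[0,0,0,0,0.13],[0,0,0,0,0.26],[0,0,0,0,0.39],[0,0,0,0,0.52],[0,0,0,0,0.65],[0,0,0,0,0.78],[0,0,0,0,0.91],[0,0,0,0,1.01]])

```text
time_s: 8.5
position: [0.3553, -0.273, 0.0809]
ee_rot: [-3.137, 0.001, 2.44]
force: [-8.1, -12.8, -7.0]
grip_width: 0.154
gripper_force: 30.0
```

carry_out(commands=[[0,0,0,0,0.035],[0,0,0,0,0.035],[0,0,0,0,0.035],[0,0,0,0,0.035],[0.5,0,0,0,0.035],[0.5,0,0,0,0.035],[0.5,0,0,-30,0.035],[0.5,0,0,-60,0.035]])

```text
time_s: 9.3
position: [0.356, -0.2697, 0.1408]
ee_rot: [3.141, -0.003, 2.409]
force: [0.4, -0.9, -0.1]
grip_width: 0.491
gripper_force: 0.0
```

Run:
```python
from h import *
B=np.array([.4135,-.3845,-.733]);np.save('B.npy',B)
c=grab('wrist','pics/w3.png');s=bot.get_state();print(s['position'].round(4),s['ee_rot'],s['qpos'].round(2))
im=c[0]
print('pred knob px',proj(c,b2w(B,(-86,-45,95))),'dial',proj(c,b2w(B,(-116,45,95))))
P=b2w(B,(-86,-45,82));print(togo(P,B[2]))
cv2.imwrite('pics/w3.png',cv2.resize(im[60:260,110:400,::-1],(797,550),interpolation=cv2.INTER_CUBIC))
```

```text
[ 0.3583 -0.2724  0.1461] [-3.14103345  0.0057249   2.40987223] [-0.92  0.02  2.01  0.    1.11 -1.75]
pred knob px [193.43522523 267.23602812] dial [314.90030707 232.8804478 ]
(array([-29.54145944, -91.4232601 ,  64.30688924]), np.float64(-1.569519956759903))
```

View pics/w3.png

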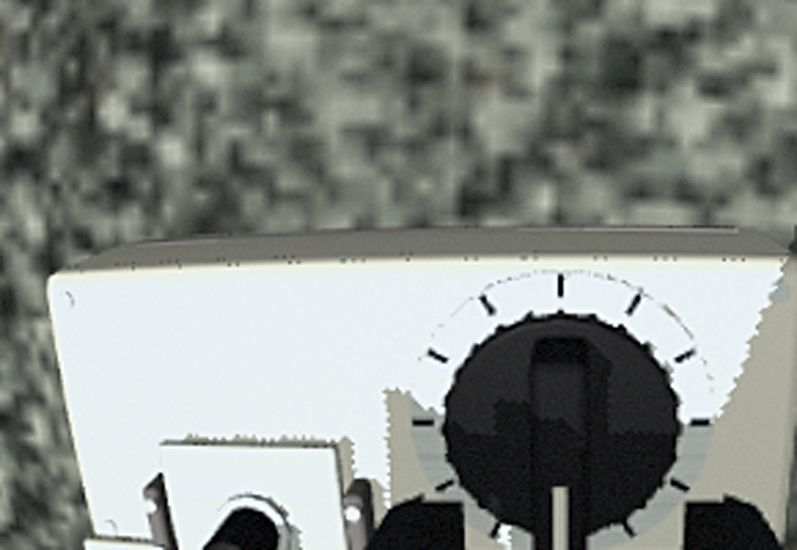

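carry_out(commands=[[0.5,-5,-10,-10,0.14],[0.5,-10,-30,-10,0.28],[0.5,-15,-50,-10,0.42],[0.5,-20,-70,-10,0.56],[0.5,-29,-91,-10,0.7],[0.5,-29,-91,-10,0.84],[0.5,-29,-91,-10,0.98],[0.5,-29,-91,-10,1.12]])

```text
time_s: 10.15
position: [0.3174, -0.3578, 0.1507]
ee_rot: [3.141, -0.0, 1.283]
force: [0.2, -0.2, -0.8]
grip_width: 0.504
gripper_force: 0.0
```

carry_out(commands=[[0.5,0,0,0,0.14],[0.5,0,0,0,0.28],[0.5,0,0,0,0.42],[0.5,0,0,0,0.45],[0.5,0,0,0,0.45],[0.5,0,0,0,0.45],[0.5,0,0,0,0.45]])

```text
time_s: 10.85
position: [0.3172, -0.3581, 0.1507]
ee_rot: [3.142, -0.0, 0.841]
force: [-0.4, -0.4, -0.5]
grip_width: 0.5
gripper_force: 0.0
```

Run:
```python
from h import *
B=np.load('B.npy')
s=bot.get_state();print(s['position'].round(4),s['ee_rot'],s['qpos'].round(2))
c=grab('wrist');s=bot.get_state();print(s['position'].round(4));im=c[0]
print('pred knob px',proj(c,b2w(B,(-86,-45,95))),'dial disc',proj(c,b2w(B,(-116,45,70))))
P=b2w(B,(-86,-45,84));print(P,togo(P,B[2]))
cv2.imwrite('pics/w4.png',cv2.resize(im[:,:,::-1],(800,500),interpolation=cv2.INTER_CUBIC))
```

```text
[ 0.3172 -0.3581  0.1507] [ 3.14158465e+00 -5.76347330e-05  8.40682051e-01] [-1.09  0.08  1.93  0.    1.13 -0.36]
[ 0.3171 -0.3582  0.1507]
pred knob px [322.9804096  222.30863914] dial disc [280.3366015   87.88164581]
[ 0.31947774 -0.36039988  0.084     ] (array([-0.10369533,  3.25287166, 66.72673673]), np.float64(0.002446992734755682))
```

View pics/w4.png

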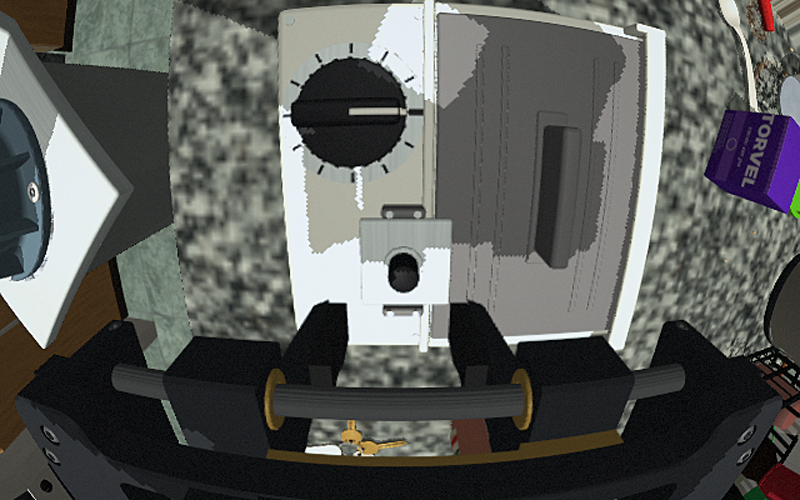

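Wrist view: knob top near native (322,222), as predicted (323,222). The dial points at 12, so I lower onto the knob.

carry_out(commands=[[0.5,0,3,30,0],[0.5,0,3,55,0],[0.5,0,3,67,0],[0.5,0,3,67,0],[0,0,3,67,0],[0,0,3,67,0],[0,0,3,67,0],[0,0,3,67,0]])

```text
time_s: 11.7
position: [0.3191, -0.3604, 0.0847]
ee_rot: [-3.141, 0.001, 0.839]
force: [-3.3, 1.8, 5.7]
grip_width: 0.192
gripper_force: 30.0
```

carry_out(commands=[[0,0,0,0,0],[0,0,-5,0,0],[0,0,-10,0,0],[0,0,-14,0,0],[0,0,-15,0,0],[0,0,-15,0,0],[0,0,-15,0,0],[0,0,-15,0,0]])

```text
time_s: 12.5
position: [0.3092, -0.3516, 0.0847]
ee_rot: [3.137, 0.001, 0.838]
force: [5.6, -3.4, 1.4]
grip_width: 0.192
gripper_force: 30.0
```

carry_out(commands=[[0.5,0,0,0,0],[0.5,0,0,0,0],[0.6,0,0,-30,0],[0.8,0,0,-70,0.14],[1,15,35,-85,0.28],[1,30,70,-85,0.42],[1,45,105,-85,0.56],[1,45,105,-85,0.7]])

```text
time_s: 13.3
position: [0.4189, -0.3875, 0.1683]
ee_rot: [3.141, -0.001, 0.135]
force: [-0.7, -0.2, 0.0]
grip_width: 0.895
gripper_force: 0.0
```

carry_out(commands=[[1,0,0,0,0.14],[1,0,0,0,0.28],[1,0,0,0,0.42],[1,0,0,0,0.56],[1,0,0,0,0.7],[1,0,0,0,0.87],[1,0,0,0,0.87],[1,0,0,0,0.87]])

```text
time_s: 14.1
position: [0.4159, -0.3865, 0.1682]
ee_rot: [-3.141, 0.001, -0.728]
force: [0.5, 0.1, -0.8]
grip_width: 0.999
gripper_force: 0.0
```

carry_out(commands=[[1,0,0,0,0],[1,0,0,0,0],[1,0,0,0,0],[1,0,0,0,0]])

```text
time_s: 14.5
position: [0.4163, -0.3869, 0.1687]
ee_rot: [3.142, 0.0, -0.731]
force: [-0.5, 1.3, 0.2]
grip_width: 1.0
gripper_force: 0.0
```

Run:
```python
from h import *
B=np.load('B.npy')
s=bot.get_state();print(s['position'].round(4),s['ee_rot'],s['qpos'].round(2))
c=grab('wrist');im=c[0]
for p in [(-3,-40,98),(9,-40,98),(-3,40,98),(9,40,98)]: print(p,proj(c,b2w(B,p)).round(1))
P=b2w(B,(3,0,75));print(P,togo(P,B[2]+np.pi/2))
cv2.imwrite('pics/w5.png',cv2.resize(im[:,:,::-1],(800,500),interpolation=cv2.INTER_CUBIC))
```

```text
[ 0.4163 -0.3869  0.1687] [ 3.14155278e+00  3.76089226e-06 -7.30592168e-01] [-0.96  0.25  1.69 -0.    1.2   1.34]
(-3, -40, 98) [372.4 221.8]
(9, -40, 98) [373.5 206.7]
(-3, 40, 98) [264.9 221.5]
(9, 40, 98) [264.  206.4]
[ 0.41572951 -0.38650731  0.075     ] (array([-7.01868461e-01,  9.11179853e-02,  9.37154860e+01]), np.float64(0.0022851679242412715))
```

View pics/w5.png

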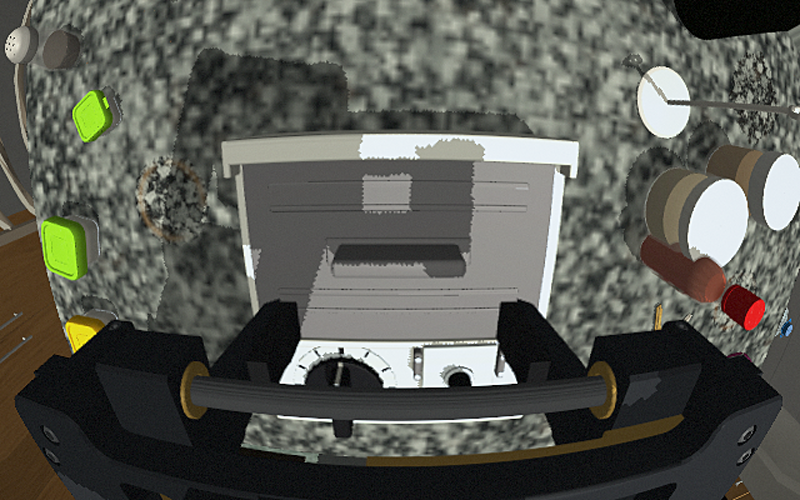

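Bar top face seen at native (265–373, 207–222), matching the prediction. Next I pinch its ends, so the lid can tilt between the pads, and lift against the ledge.

carry_out(commands=[[1,-1,0,40,0],[1,-1,0,75,0],[1,-1,0,91,0],[1,-1,0,91,0],[0,-1,0,91,0],[0,-1,0,91,0],[0,-1,0,91,0],[0,-1,0,91,0]])

```text
time_s: 15.35
position: [0.4156, -0.3862, 0.078]
ee_rot: [3.142, -0.0, -0.731]
force: [0.2, -0.7, -2.1]
grip_width: 0.906
gripper_force: 30.0
```

carry_out(commands=[[0,0,0,-3,0],[0,0,0,-6,0],[0,0,0,-9,0],[0,0,0,-12,0],[0,0,0,-15,0],[0,0,0,-18,0],[0,0,0,-18,0],[0,0,0,-18,0]])

```text
time_s: 16.15
position: [0.4154, -0.386, 0.0957]
ee_rot: [-3.141, 0.001, -0.731]
force: [0.4, 0.3, -5.7]
grip_width: 0.905
gripper_force: 30.0
```

Run:
```python
from h import *
s=bot.get_state();print(s['position'].round(4),s['ee_rot'],s['force'],s['moment'].round(2))
im=grab('wrist')[0];a=im[90:270,170:460];b=grab('side')[0][110:270,280:480]
v=np.hstack([cv2.resize(a,(430,300)),cv2.resize(b,(370,300))])
cv2.imwrite('pics/w6.png',v[:,:,::-1])
```

```text
[ 0.4154 -0.386   0.0957] [-3.14146814e+00  6.97176499e-04 -7.31183929e-01] [ 0.42197891  0.27612153 -5.74864824] [0.15 0.2  0.06]
```

View pics/w6.png

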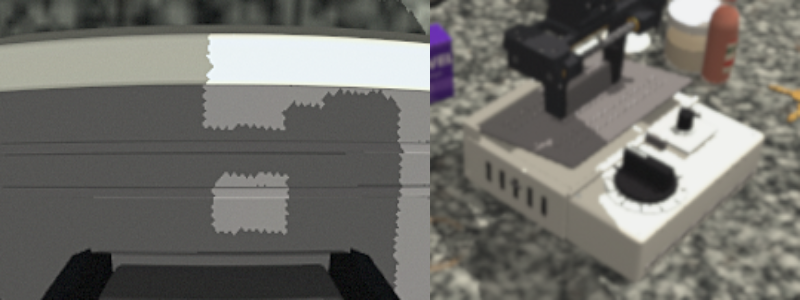

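Side crop: the lid is tilted front-up, held between the pads, with its back still under the ledge. Now I draw it out, lift it and carry it left.

carry_out(commands=[[0,-4,0,0,0],[0,-8,0,-1,0],[0,-10,0,-4,0],[0,-10,0,-20,0],[0,-10,0,-50,0],[0,-10,0,-80,0],[0,-10,0,-100,0],[0,-10,0,-100,0]])

```text
time_s: 17.05
position: [0.4095, -0.3815, 0.1999]
ee_rot: [3.14, -0.008, -0.731]
force: [0.4, -0.5, -2.2]
grip_width: 0.902
gripper_force: 30.0
```

carry_out(commands=[[0,-3,-20,0,-0.13],[0,-6,-50,0,-0.26],[0,-9,-80,0,-0.39],[0,-12,-110,0,-0.52],[0,-15,-140,0,-0.65],[0,-18,-170,0,-0.78],[0,-18,-190,0,-0.91],[0,-18,-190,0,-1.04]])

```text
time_s: 17.85
position: [0.5224, -0.2235, 0.1943]
ee_rot: [-3.14, 0.0, 0.317]
force: [-0.4, 0.4, -3.0]
grip_width: 0.906
gripper_force: 30.0
```

carry_out(commands=[[0,0,0,0,-0.13],[0,0,0,0,-0.26],[0,0,0,0,-0.39],[0,0,0,0,-0.53],[0,0,0,0,-0.53],[0,0,0,0,-0.53],[0,0,0,0,-0.53],[0,0,0,0,-0.53]])

```text
time_s: 18.65
position: [0.5215, -0.2261, 0.1955]
ee_rot: [-3.141, 0.0, 0.837]
force: [0.3, 0.2, -2.5]
grip_width: 0.9
gripper_force: 30.0
```

Run:
```python
from h import *
s=bot.get_state();print(s['position'].round(4),s['ee_rot'],s['force'],s['qpos'].round(2))
a=grab('side')[0][100:390,150:480];b=grab('top')[0][60:290,200:460]
v=np.hstack([cv2.resize(a,(410,360)),cv2.resize(b,(390,360))])
cv2.imwrite('pics/w7.png',v[:,:,::-1])
```

```text
[ 0.5215 -0.2261  0.1955] [-3.14138225e+00  2.57102041e-05  8.37089786e-01] [ 0.27402086  0.24017464 -2.51051397] [-0.62  0.22  1.67 -0.    1.25  0.12]
```

View pics/w7.png

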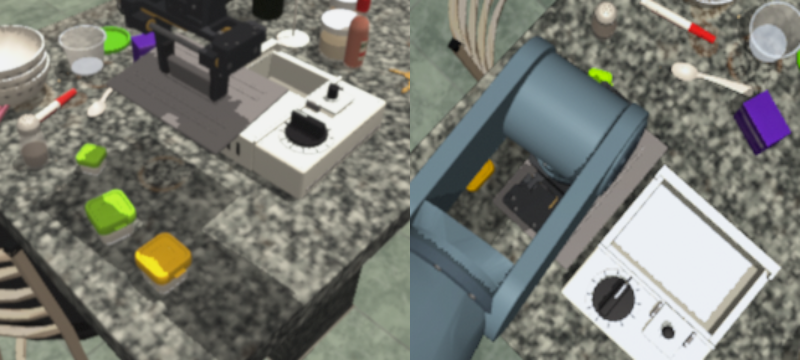

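Views: lid carried clear left of the box with the table below it free; pots untouched. Lower it 12 mm further out, press flat and release.

carry_out(commands=[[0,12,0,40,0],[0,12,0,85,0],[0,12,0,125,0],[0,12,0,145,0],[0,12,0,155,0],[0,12,0,163,0],[0,12,0,170,0],[0,12,0,175,0]])

```text
time_s: 19.55
position: [0.5306, -0.2183, 0.0219]
ee_rot: [3.139, 0.0, 0.839]
force: [-2.0, -2.5, 2.7]
grip_width: 0.906
gripper_force: 30.0
```

carry_out(commands=[[0,0,0,2,0],[0,0,0,2,0],[0,0,0,2,0]])

```text
time_s: 19.85
position: [0.5305, -0.2179, 0.0197]
ee_rot: [3.139, -0.0, 0.838]
force: [0.6, -2.2, 2.0]
grip_width: 0.901
gripper_force: 30.0
```

carry_out(commands=[[1,0,0,0,0],[1,0,0,0,0],[1,0,0,0,0],[1,0,0,-40,0],[1,0,0,-90,0],[1,20,0,-140,0],[1,50,0,-190,0],[1,60,0,-230,0]])

```text
time_s: 20.65
position: [0.5692, -0.1717, 0.2473]
ee_rot: [-3.14, -0.0, 0.839]
force: [0.7, -0.4, -1.0]
grip_width: 1.004
gripper_force: 0.0
```

carry_out(commands=[[1,0,0,0,0],[1,0,0,0,0],[1,0,0,0,0],[1,0,0,0,0]])

```text
time_s: 21.05
position: [0.5678, -0.173, 0.2435]
ee_rot: [-3.138, 0.001, 0.838]
force: [-0.5, -0.2, -0.7]
grip_width: 1.001
gripper_force: 0.0
```

Run:
```python
from h import *
B=np.load('B.npy')
s=bot.get_state();print(s['time_s'],s['position'].round(4),s['ee_rot'],s['qpos'].round(2))
c=grab('wrist');im=c[0]
hsv=cv2.cvtColor(im,cv2.COLOR_RGB2HSV)
for n,lo,hi in [('yel',(20,150,80),(32,255,255)),('lime',(35,150,80),(50,255,255))]:
    m=cv2.inRange(hsv,lo,hi);m=cv2.morphologyEx(m,cv2.MORPH_OPEN,np.ones((3,3)))
    for ct in cv2.findContours(m,0,1)[0]:
        if cv2.contourArea(ct)>100:
            pts=np.array([onz(c,p[0],.045)[:2] for p in ct]).astype(np.float32)*1000
            r=cv2.minAreaRect(pts);print(n,cv2.contourArea(ct),cv2.boundingRect(ct),'world centre/size/ang',np.round(r[0],1),np.round(r[1],1),round(r[2],1))
cv2.imwrite('pics/w8.png',cv2.resize(im[:,:,::-1],(800,500),interpolation=cv2.INTER_CUBIC))
```

```text
21.05 [ 0.5678 -0.173   0.2435] [-3.13758477e+00  1.05402913e-03  8.38256393e-01] [-0.5   0.23  1.56 -0.    1.36  0.24]
yel 2437.5 (212, 79, 54, 51) world centre/size/ang [552.7 -56.5] [55.9 61.2] 46.1
lime 890.0 (418, 139, 35, 37) world centre/size/ang [ 680.1 -250.5] [40.6 38.3] 71.7
lime 2574.5 (307, 77, 61, 57) world centre/size/ang [ 630.6 -130.2] [56.4 62.7] 35.0
```

View pics/w8.png

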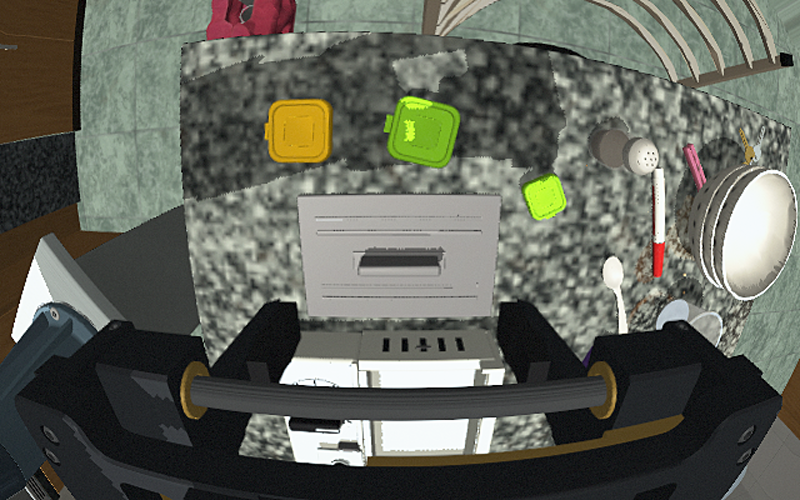

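Candidates for pot_c: lime at native (338,105), 57 mm wide, and lime at (435,157), only 39 mm. The first is the larger one the job needs; the size measured in this view confirms it. Yellow at (239,105). The lid lies flat on the table. Yellow first.

carry_out(commands=[[1,12,-14,10,0.14],[1,25,-30,20,0.28],[1,40,-45,40,0.42],[1,55,-60,60,0.56],[1,70,-78,80,0.7],[1,76,-87,100,0.84],[1,76,-87,110,0.98],[1,76,-87,110,1.12]])

```text
time_s: 21.9
position: [0.5529, -0.0577, 0.1326]
ee_rot: [-3.141, 0.006, -0.287]
force: [-0.2, -0.3, 0.5]
grip_width: 0.999
gripper_force: 0.0
```

carry_out(commands=[[1,0,0,0,0.14],[1,0,0,0,0.28],[1,0,0,0,0.42],[1,0,0,0,0.48],[1,0,0,0,0.48],[1,0,0,0,0.48],[1,0,0,0,0.48]])

```text
time_s: 22.6
position: [0.5549, -0.0586, 0.1354]
ee_rot: [3.141, 0.001, -0.76]
force: [-0.0, 0.6, -0.8]
grip_width: 0.999
gripper_force: 0.0
```

```bash
cat >> h.py <<'E'
def blobs(c,z=.045):
    hsv=cv2.cvtColor(c[0],cv2.COLOR_RGB2HSV);out=[]
    for n,lo,hi in [('yel',(20,150,60),(32,255,255)),('lime',(35,150,60),(50,255,255))]:
        m=cv2.morphologyEx(cv2.inRange(hsv,lo,hi),cv2.MORPH_OPEN,np.ones((3,3)))
        for ct in cv2.findContours(m,0,1)[0]:
            if cv2.contourArea(ct)>80:
                r=cv2.minAreaRect(np.array([onz(c,p[0],z)[:2] for p in ct]).astype(np.float32)*1000)
                print(n,cv2.boundingRect(ct),np.round(r[0],1),np.round(r[1],1),round(r[2],1))
E
python3 - <<'E'
from h import *
s=bot.get_state();print(s['position'].round(4),s['ee_rot'],s['qpos'].round(2))
print('wrist');blobs(grab('wrist'));print('top');blobs(grab('top'))
print(togo((.5545,-.058,.025),.8046))
E
```

```text
[ 0.5549 -0.0586  0.1354] [ 3.14122328e+00  7.65057405e-04 -7.60190491e-01] [-0.32  0.27  1.74 -0.    1.13  2.01]
wrist
yel (319, 172, 72, 72) [532.1 -76.4] [56.5 61.1] 46.5
lime (277, 24, 86, 87) [ 630.7 -130.5] [56.9 62.1] 34.8
top
lime (258, 118, 30, 31) [ 630.7 -131.5] [59.5 63.2] 33.3
lime (317, 104, 18, 18) [ 678.7 -258.7] [41.8 38.9] 74.6
lime (458, 78, 39, 37) [ 709.9 -614.5] [85.2 90.2] 57.6
(array([-8.18969742e-01, -5.16585442e-02,  1.10719209e+02]), np.float64(0.0055900988108295024))
```

The wrist blob shows yellow intact but now centred at (532,-76): it has been knocked about 28 mm. I correct and descend.

carry_out(commands=[[1,-2,14,0,0],[1,-2,28,20,0],[1,-2,28,60,0],[1,-2,28,95,0],[1,-2,28,110,0],[1,-2,28,110,0],[0,-2,28,110,0],[0,-2,28,110,0]])

```text
time_s: 23.5
position: [0.5359, -0.078, 0.0278]
ee_rot: [-3.14, -0.003, -0.761]
force: [0.1, -0.5, -0.0]
grip_width: 0.84
gripper_force: 0.0
```

carry_out(commands=[[0,0,0,0,0],[0,0,0,0,0],[0,0,0,-30,0],[0,0,0,-70,0],[0,0,0,-110,0],[0,0,0,-130,0],[0,0,0,-130,0],[0,0,0,-130,0]])

```text
time_s: 24.3
position: [0.5342, -0.0773, 0.1557]
ee_rot: [-3.142, -0.0, -0.761]
force: [-0.7, -0.5, -1.0]
grip_width: 0.646
gripper_force: 30.0
```

Run:
```python
from h import *
B=np.load('B.npy')
s=bot.get_state();print(s['time_s'],s['position'].round(4),s['ee_rot'],s['grip_width'])
P=b2w(B,(0,45,36));print(P,togo(P,B[2]+np.pi/2))
```

```text
24.3 [ 0.5342 -0.0773  0.1557] [-3.14151151e+00 -3.17023111e-04 -7.61068280e-01] 0.6458136197671696
[ 0.4436096  -0.35105733  0.036     ] (array([123.12065386, 260.71757689, 119.67374402]), np.float64(-0.028068254536964155))
```

carry_out(commands=[[0,20,43,0,0],[0,41,87,0,0],[0,61,130,0,0],[0,82,174,0,0],[0,103,217,0,0],[0,123,261,0,-0.028],[0,123,261,0,-0.028],[0,123,261,0,-0.028]])

```text
time_s: 25.1
position: [0.442, -0.351, 0.1535]
ee_rot: [-3.141, 0.004, -0.736]
force: [0.1, 1.3, -1.2]
grip_width: 0.64
gripper_force: 30.0
```

carry_out(commands=[[0,0,0,40,0],[0,0,0,80,0],[0,0,0,105,0],[0,0,0,116,0],[0,0,0,121,0],[0,0,0,123,0],[0,0,0,123,0],[0,0,0,123,0]])

```text
time_s: 25.9
position: [0.4444, -0.3513, 0.034]
ee_rot: [3.141, -0.002, -0.732]
force: [0.6, 0.2, -0.1]
grip_width: 0.639
gripper_force: 30.0
```

carry_out(commands=[[0.74,0,0,0,0],[0.74,0,0,0,0],[0.74,0,0,0,0],[0.74,0,0,-25,0],[0.74,0,0,-60,0],[1,0,0,-100,0],[1,0,-40,-120,0.1],[1,-2,-80,-120,0.23]])

```text
time_s: 26.7
position: [0.4978, -0.2926, 0.1575]
ee_rot: [-3.14, -0.008, -0.971]
force: [0.3, -0.6, -1.1]
grip_width: 0.983
gripper_force: 0.0
```

carry_out(commands=[[1,10,-48,0,0],[1,20,-96,0,0],[1,30,-144,0,0],[1,44,-204,0,0],[1,44,-204,0,0],[1,44,-204,0,0],[1,44,-204,0,0],[1,44,-204,0,0]])

```text
time_s: 27.5
position: [0.6866, -0.2112, 0.1528]
ee_rot: [3.141, 0.001, -0.965]
force: [-0.6, 0.0, -0.2]
grip_width: 1.0
gripper_force: 0.0
```

Run:
```python
from h import *
s=bot.get_state();print(s['position'].round(4),s['ee_rot'],s['qpos'].round(2))
print('wrist');blobs(grab('wrist'));print('top');c=grab('top');blobs(c,.053)
print(togo((.6321,-.1325,.025),np.radians(34.8)))
```

```text
[ 0.6866 -0.2112  0.1528] [ 3.14080761e+00  6.31414665e-04 -9.64811533e-01] [-0.46  0.58  1.28 -0.    1.29  2.07]
wrist
yel (545, 191, 44, 57) [ 440.6 -349.3] [70.9 66.6] 47.8
yel (361, 139, 13, 27) [ 676.1 -265.3] [10.  21.6] 36.7
lime (289, 259, 59, 51) [ 635.3 -136.7] [55.9 60.2] 34.9
lime (325, 125, 37, 54) [ 692.5 -254. ] [28.8 44.1] 34.2
top
yel (353, 198, 29, 29) [ 440.9 -346.8] [54.5 59.9] 43.9
lime (458, 78, 39, 37) [ 707.5 -611.8] [84.6 89.5] 57.6
(array([-96.03298714,   0.22430596, 128.25576468]), np.float64(-0.0016038804200273482))
```

carry_out(commands=[[1,-45,0,0,0],[1,-96,0,0,0],[1,-96,0,15,0],[1,-96,0,15,0],[1,-96,0,15,0],[1,-96,0,15,0]])

```text
time_s: 28.2
position: [0.6343, -0.1329, 0.1388]
ee_rot: [-3.141, -0.002, -0.965]
force: [-0.1, -0.4, -0.5]
grip_width: 1.003
gripper_force: 0.0
```

Run:
```python
from h import *
s=bot.get_state();print(s['position'].round(4),s['ee_rot'],s['qpos'].round(2))
print('wrist');blobs(grab('wrist'))
print(togo((.6321,-.1325,.025),np.radians(34.8)))
```

```text
[ 0.6343 -0.1329  0.1388] [-3.14061629e+00 -1.82594614e-03 -9.64592774e-01] [-0.39  0.44  1.5  -0.    1.2   2.15]
wrist
yel (572, 110, 41, 61) [ 439.8 -348.7] [72.9 63.1] 47.5
lime (285, 167, 72, 73) [ 632.3 -132.5] [56.6 61.7] 34.8
lime (328, 12, 60, 58) [ 682.9 -254.3] [39.5 36.2] 73.1
(array([ -1.71087099,   1.71220358, 113.72413148]), np.float64(-0.0011553116536706654))
```

carry_out(commands=[[1,-1,1,45,0],[1,-1,1,85,0],[1,-1,1,112,0],[1,-1,1,112,0],[0,-1,1,112,0],[0,-1,1,112,0],[0,-1,1,112,0],[0,-1,1,112,0]])

```text
time_s: 29.05
position: [0.633, -0.1316, 0.0277]
ee_rot: [-3.14, -0.002, -0.963]
force: [-0.5, -0.7, -0.5]
grip_width: 0.662
gripper_force: 0.2
```

carry_out(commands=[[0,0,0,0,0],[0,0,0,-30,0],[0,0,0,-70,0],[0,0,0,-110,0],[0,0,0,-135,0],[0,0,0,-135,0],[0,0,0,-135,0],[0,0,0,-135,0]])

```text
time_s: 29.85
position: [0.6307, -0.1305, 0.1587]
ee_rot: [3.14, 0.003, -0.963]
force: [-0.6, -0.1, -0.2]
grip_width: 0.641
gripper_force: 30.0
```

Run:
```python
from h import *
B=np.load('B.npy')
s=bot.get_state();print(s['time_s'],s['position'].round(4),s['ee_rot'],s['grip_width'])
P=b2w(B,(0,-45,33));print(P,togo(P,B[2]+np.pi/2))
```

```text
29.85 [ 0.6307 -0.1305  0.1587] [ 3.13966343e+00  2.97474125e-03 -9.63162911e-01] 0.6410968650286029
[ 0.3833904  -0.41794267  0.033     ] (array([ 95.16523558, 366.84416284, 126.10894112]), np.float64(-0.23015717182895878))
```

carry_out(commands=[[0,12,46,0,-0.03],[0,24,92,0,-0.06],[0,36,138,0,-0.09],[0,48,184,0,-0.12],[0,60,230,0,-0.15],[0,72,276,0,-0.19],[0,84,322,0,-0.23],[0,95,367,0,-0.23]])

```text
time_s: 30.65
position: [0.3827, -0.4188, 0.1588]
ee_rot: [-3.141, 0.003, -0.732]
force: [-0.4, -1.3, -1.3]
grip_width: 0.642
gripper_force: 30.0
```

carry_out(commands=[[0,0,0,0,0],[0,0,0,0,0],[0,0,0,45,0],[0,0,0,85,0],[0,0,0,110,0],[0,0,0,120,0],[0,0,0,125,0],[0,0,0,125,0]])

```text
time_s: 31.45
position: [0.3855, -0.4182, 0.036]
ee_rot: [-3.141, 0.0, -0.732]
force: [-1.0, -0.1, -1.0]
grip_width: 0.642
gripper_force: 30.0
```

carry_out(commands=[[0.74,0,0,0,0],[0.74,0,0,0,0],[0.74,0,0,0,0],[0.74,0,0,-25,0],[0.74,0,0,-60,0],[1,0,0,-100,0],[1,0,-40,-140,0],[1,0,-80,-180,0]])

```text
time_s: 32.25
position: [0.4322, -0.3663, 0.2091]
ee_rot: [3.141, -0.002, -0.736]
force: [0.1, -0.2, 0.1]
grip_width: 0.983
gripper_force: 0.0
```

Run:
```python
from h import *
B=np.load('B.npy')
s=bot.get_state();print(s['time_s'],s['position'].round(4),s['ee_rot'])
c=grab('top');blobs(c,.053);blobs(grab('wrist'),.053);im=c[0]
cv2.imwrite('pics/t9.png',cv2.resize(im[90:330,220:480,::-1],(650,600),interpolation=cv2.INTER_CUBIC))
print(b2w(B,(-25,202,38)))
```

```text
32.25 [ 0.4322 -0.3663  0.2091] [ 3.14130961e+00 -1.84329268e-03 -7.35946180e-01]
yel (353, 205, 23, 22) [ 431.2 -338.2] [54.6 34.2] 49.0
lime (384, 231, 17, 20) [ 375.9 -402.3] [49.2 25.1] 28.3
lime (317, 104, 18, 18) [ 676.5 -258.6] [41.5 38.6] 74.6
lime (458, 78, 39, 37) [ 707.5 -611.8] [84.6 89.5] 57.6
yel (277, 158, 55, 58) [ 442.5 -348.8] [54.8 60.9] 48.7
lime (363, 154, 55, 57) [ 386.9 -418.1] [57.1 59.8] 47.7
lime (101, 71, 33, 38) [ 668.3 -270.2] [43.2 38.2] 72.2
[ 0.53007937 -0.21765202  0.038     ]
```

View pics/t9.png

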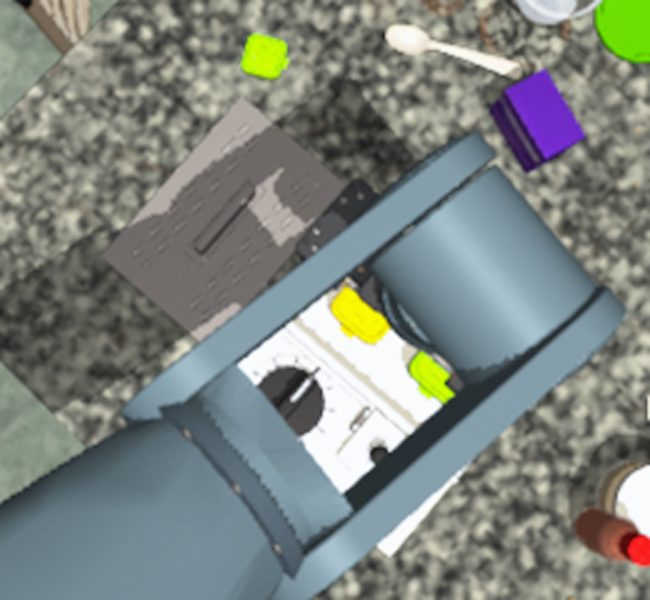

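Both pots stand in the box, at (442,-349) and (387,-418); the lid lies untouched on the table. Going back for the lid.

carry_out(commands=[[1,-4,-30,0,-0.13],[1,-8,-60,0,-0.26],[1,-12,-90,0,-0.39],[1,-16,-120,0,-0.52],[1,-20,-150,0,-0.65],[1,-26,-175,0,-0.78],[1,-26,-175,0,-0.91],[1,-26,-175,0,-1.04]])

```text
time_s: 33.15
position: [0.5298, -0.2181, 0.206]
ee_rot: [-3.141, 0.001, 0.314]
force: [-1.1, -0.7, 0.4]
grip_width: 1.001
gripper_force: 0.0
```

carry_out(commands=[[1,0,0,30,-0.13],[1,0,0,60,-0.26],[1,0,0,80,-0.39],[1,0,0,80,-0.53],[1,0,0,80,-0.53],[1,0,0,80,-0.53],[1,0,0,80,-0.53],[1,0,0,80,-0.53]])

```text
time_s: 33.95
position: [0.5303, -0.219, 0.1272]
ee_rot: [3.14, -0.0, 0.835]
force: [0.8, 0.9, -0.6]
grip_width: 0.999
gripper_force: 0.0
```

Run:
```python
from h import *
s=bot.get_state();print(s['time_s'],s['position'].round(4),s['ee_rot'],s['qpos'].round(2))
print(togo((.5305,-.2179,.0195),-.733))
c=grab('wrist');im=c[0]
for a in [(-6,-40),(6,-40),(-6,40),(6,40)]:
    u=np.array([.743,-.669]);v=np.array([.669,.743]);p=np.array([.5305,-.2179])+v*a[0]/1000+u*a[1]/1000
    print(a,proj(c,np.append(p,.038)).round(1))
cv2.imwrite('pics/w10.png',cv2.resize(im[:,:,::-1],(800,500),interpolation=cv2.INTER_CUBIC))
```

```text
33.95 [ 0.5303 -0.219   0.1272] [ 3.14032274e+00 -1.28768863e-04  8.35070261e-01] [-0.6   0.31  1.71 -0.    1.12  0.14]
(array([  0.93055135,  -0.68504924, 107.72628921]), np.float64(-0.0027262294659724517))
(-6, -40) [267.3 211. ]
(6, -40) [266.5 196.7]
(-6, 40) [367.7 210.8]
(6, 40) [368.4 196.5]
```

View pics/w10.png

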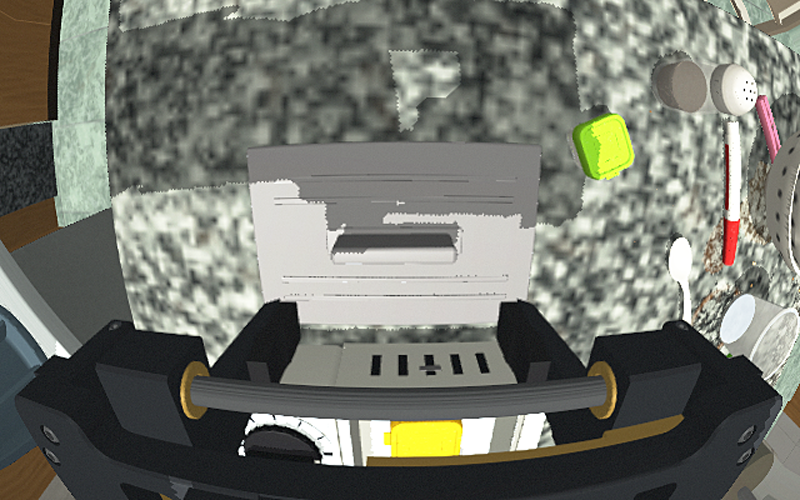

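Bar top seen at native (265–366, 198–210), about 1.6 mm left of the prediction, so I shift 2 mm and pinch.

carry_out(commands=[[1,1,-2,40,0],[1,1,-2,80,0],[1,1,-2,107,0],[1,1,-2,107,0],[1,1,-2,107,0],[0,1,-2,107,0],[0,1,-2,107,0],[0,1,-2,107,0]])

```text
time_s: 34.8
position: [0.5303, -0.2172, 0.0215]
ee_rot: [3.139, -0.0, 0.837]
force: [-0.9, 1.1, 6.5]
grip_width: 0.903
gripper_force: 30.0
```

carry_out(commands=[[0,0,0,0,0],[0,0,0,0,0],[0,0,0,0,0]])

```text
time_s: 35.1
position: [0.5303, -0.2172, 0.0215]
ee_rot: [3.139, -0.0, 0.837]
force: [-0.7, 0.7, 7.0]
grip_width: 0.907
gripper_force: 30.0
```

Run:
```python
from h import *
B=np.load('B.npy')
s=bot.get_state();print(s['time_s'],s['position'].round(4),s['ee_rot'],s['grip_width'])
print(togo(b2w(B,(-55,168,110))))
```

```text
35.1 [ 0.5303 -0.2172  0.0215] [ 3.13870784e+00 -4.52447864e-04  8.36795887e-01] 0.9068932082731106
[-34.45516507 -29.58260132 -88.58446592]
```

carry_out(commands=[[0,0,0,-30,0],[0,0,0,-65,0],[0,0,0,-89,0],[0,-15,-15,-89,0],[0,-34,-30,-89,0],[0,-34,-30,-89,0],[0,-34,-30,-89,0],[0,-34,-30,-89,0]])

```text
time_s: 35.9
position: [0.4848, -0.2218, 0.1089]
ee_rot: [3.141, -0.0, 0.837]
force: [0.5, -0.4, -3.5]
grip_width: 0.903
gripper_force: 30.0
```

carry_out(commands=[[0,0,0,15,0],[0,0,0,22,0],[0,0,0,26,0],[0,0,0,29,0],[0,0,0,32,0],[0,0,0,32,0],[0,0,0,32,0]])

```text
time_s: 36.6
position: [0.4847, -0.2219, 0.0771]
ee_rot: [3.14, -0.0, 0.837]
force: [2.8, 2.1, 1.6]
grip_width: 0.905
gripper_force: 30.0
```

carry_out(commands=[[0,0,0,3,0],[0,0,0,6,0],[0,0,0,9,0],[0,0,0,11,0],[0,0,0,12,0],[0,0,0,12,0]])

```text
time_s: 37.2
position: [0.4847, -0.2218, 0.0648]
ee_rot: [3.14, -0.001, 0.837]
force: [4.7, 4.8, 2.6]
grip_width: 0.905
gripper_force: 30.0
```

carry_out(commands=[[0,0,0,-40,0],[0,0,0,-80,0],[0,0,0,-110,0],[0,0,0,-110,0],[0,0,0,-110,0],[0,0,0,-110,0]])

```text
time_s: 37.8
position: [0.4826, -0.2209, 0.1721]
ee_rot: [-3.137, 0.001, 0.837]
force: [-0.7, 0.9, -3.2]
grip_width: 0.905
gripper_force: 30.0
```

Run:
```python
from h import *
B=np.load('B.npy')
s=bot.get_state();print(s['time_s'],s['position'].round(4),s['ee_rot'],s['force'],s['qpos'].round(2))
print(togo(b2w(B,(-8,0,180)),B[2]+np.pi/2))
im=grab('wrist')[0]; b=grab('side')[0][60:300,150:460]
v=np.hstack([cv2.resize(im[100:300,140:500],(420,300)),cv2.resize(b,(380,300))])
cv2.imwrite('pics/w11.png',v[:,:,::-1])
```

```text
37.8 [ 0.4826 -0.2209  0.1721] [-3.13736812e+00  7.47434986e-04  8.36554505e-01] [-0.74582521  0.85696479 -3.17655431] [-0.65  0.17  1.78 -0.    1.2   0.08]
(array([-167.70774993,   50.27268869,   -7.95207089]), np.float64(1.5695513476214296))
```

View pics/w11.png

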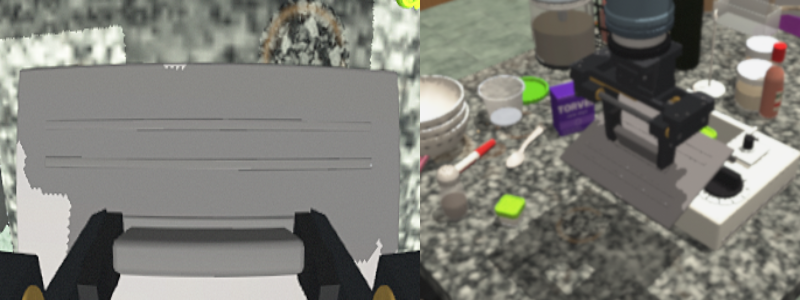

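The crops show the lid tilted, box-side edge up, held square in the pads; its far edge is at native row ~144. I work out the tilt from that.

Run:
```python
from h import *
c=grab('wrist');im=c[0];s=bot.get_state()
g=cv2.cvtColor(im,cv2.COLOR_RGB2GRAY).astype(float)
T=np.eye(4);T[:3,:3]=Ro.from_euler('xyz',s['ee_rot']).as_matrix();T[:3,3]=s['position']
for hp in (24,29):
  for th in (0,6,8,10,12,14):
    t=np.radians(th);h=hp-5;x=69.5*np.cos(t)-h*np.sin(t);z=21-hp+69.5*np.sin(t)+h*np.cos(t)
    P=[(T@np.array([x,y,z,1000])/1000) for y in (-104,0,104)]
    print(hp,th,[proj(c,p[:3]).round(1) for p in P])
hsv=cv2.cvtColor(im,cv2.COLOR_RGB2HSV)
for col in (260,300,318,340,380):
    k=cv2.GaussianBlur(im,(5,5),0)[125:160,col].astype(int);d=np.abs(np.diff(k.sum(1)));print(col,125+np.argsort(-d)[:4],np.sort(d)[::-1][:4])
```

```text
24 0 [array([134.2, 133.5]), array([318.6, 125.1]), array([503.2, 133.8])]
24 6 [array([140.9, 135.7]), array([318.6, 128.2]), array([496.5, 136. ])]
24 8 [array([143.1, 136.7]), array([318.6, 129.5]), array([494.3, 137. ])]
24 10 [array([145.1, 137.8]), array([318.6, 131. ]), array([492.3, 138.1])]
24 12 [array([147.1, 139. ]), array([318.6, 132.5]), array([490.3, 139.3])]
24 14 [array([149.1, 140.3]), array([318.7, 134.1]), array([488.3, 140.6])]
29 0 [array([134.2, 133.5]), array([318.6, 125.1]), array([503.2, 133.8])]
29 6 [array([141. , 136.6]), array([318.6, 129.2]), array([496.4, 136.9])]
29 8 [array([143.1, 137.8]), array([318.6, 130.8]), array([494.3, 138.1])]
29 10 [array([145.2, 139.2]), array([318.6, 132.6]), array([492.2, 139.5])]
29 12 [array([147.2, 140.7]), array([318.6, 134.4]), array([490.2, 141. ])]
29 14 [array([149.2, 142.3]), array([318.6, 136.3]), array([488.2, 142.6])]
260 [143 142 144 127] [29 21 17 16]
300 [139 140 142 143] [25 23 20 16]
318 [140 141 139 132] [73 53 40 30]
340 [142 129 130 141] [46 42 41 38]
380 [125 135 132 140] [49 39 30 27]
```

Run:
```python
from h import *
c=grab('wrist');im=c[0];s=bot.get_state()
g=cv2.cvtColor(im,cv2.COLOR_RGB2GRAY).astype(np.float32)
m=cv2.Canny(im,40,120)
sd=np.sqrt(np.maximum(cv2.blur(g*g,(7,7))-cv2.blur(g,(7,7))**2,0))
k=((sd<6)*255).astype(np.uint8);k[:100]=0;k[230:]=0
n,l,st,ce=cv2.connectedComponentsWithStats(k)
i=1+np.argsort(-st[1:,4])[:4];print(st[i])
T=np.eye(4);T[:3,:3]=Ro.from_euler('xyz',s['ee_rot']).as_matrix();T[:3,3]=s['position']
for col in range(170,480,50):
    r=[int(x) for x in range(120,180) if k[x:x+8,col].all()];print(col,r[:1])
for row in (155,165,175):
    q=np.where(k[row]>0)[0];print(row,q[(q>130)&(q<520)][[0,-1]])
    for th in (10,14,18,22):
        t=np.radians(th);h=22;o=[]
        for u in np.linspace(69.5,0,140):
            x=u*np.cos(t)-h*np.sin(t);z=-6+u*np.sin(t)+h*np.cos(t)
            a=[proj(c,(T@np.array([x,y,z,1000])/1000)[:3]) for y in (-104,104)]
            if a[0][1]>=row: o=[a[0][0].round(1),a[1][0].round(1)];break
        print('   ',th,o)
```

```text
[[  158   146   324    84 20667]
 [   41   144    99    86  5533]
 [    5   159    52    71   740]
 [   11   151    62    79   320]]
170 [150]
220 [148]
270 [130]
320 [146]
370 [147]
420 [148]
470 [151]
155 [159 477]
    10 [np.float64(145.6), np.float64(492.0)]
    14 [np.float64(149.0), np.float64(488.5)]
    18 [np.float64(152.5), np.float64(485.1)]
    22 [np.float64(155.9), np.float64(481.7)]
165 [159 478]
    10 [np.float64(145.9), np.float64(491.6)]
    14 [np.float64(149.0), np.float64(488.5)]
    18 [np.float64(152.1), np.float64(485.4)]
    22 [np.float64(155.2), np.float64(482.3)]
175 [131 478]
    10 [np.float64(146.4), np.float64(491.1)]
    14 [np.float64(149.2), np.float64(488.3)]
    18 [np.float64(151.9), np.float64(485.6)]
    22 [np.float64(154.7), np.float64(482.8)]
```

Tilt comes out near 20°, a bit steep. I'll ease it by lowering the low edge onto the table.

carry_out(commands=[[0,32,0,20,0],[0,32,0,60,0],[0,32,0,100,0],[0,32,0,123,0],[0,32,0,123,0],[0,32,0,123,0]])

```text
time_s: 38.6
position: [0.5054, -0.1979, 0.0515]
ee_rot: [-3.14, 0.0, 0.837]
force: [0.0, 0.1, -1.0]
grip_width: 0.904
gripper_force: 30.0
```

carry_out(commands=[[0,0,0,2,0],[0,0,0,4,0],[0,0,0,4,0]])

```text
time_s: 38.9
position: [0.506, -0.1983, 0.0485]
ee_rot: [3.14, -0.0, 0.837]
force: [-0.1, -0.2, -3.1]
grip_width: 0.906
gripper_force: 30.0
```

carry_out(commands=[[0,0,0,2,0],[0,0,0,4,0],[0,0,0,4,0]])

```text
time_s: 39.2
position: [0.5058, -0.1983, 0.044]
ee_rot: [3.141, -0.0, 0.837]
force: [-2.4, 0.3, 1.5]
grip_width: 0.902
gripper_force: 30.0
```

carry_out(commands=[[0,0,0,3,0],[0,0,0,5,0],[0,0,0,7,0],[0,0,0,8,0],[0,0,0,8,0],[0,0,0,8,0]])

```text
time_s: 39.8
position: [0.506, -0.1981, 0.0357]
ee_rot: [3.141, -0.0, 0.837]
force: [-0.2, -3.2, 2.0]
grip_width: 0.905
gripper_force: 30.0
```

carry_out(commands=[[0,0,0,-40,0],[0,0,0,-85,0],[0,0,0,-130,0],[0,0,0,-165,0],[0,0,0,-165,0],[0,0,0,-165,0],[0,0,0,-165,0]])

```text
time_s: 40.5
position: [0.5041, -0.1966, 0.1978]
ee_rot: [-3.136, 0.0, 0.837]
force: [-0.6, -0.2, -3.1]
grip_width: 0.904
gripper_force: 30.0
```

Run:
```python
from h import *
B=np.load('B.npy')
s=bot.get_state();print(s['time_s'],s['position'].round(4),s['ee_rot'],s['force'],s['qpos'].round(2))
print(togo(b2w(B,(-8,0,190)),B[2]+np.pi/2))
c=grab('wrist');im=c[0]
g=cv2.cvtColor(im,cv2.COLOR_RGB2GRAY).astype(np.float32)
sd=np.sqrt(np.maximum(cv2.blur(g*g,(7,7))-cv2.blur(g,(7,7))**2,0))
k=((sd<6)*255).astype(np.uint8);k[:100]=0;k[230:]=0
n,l,st,ce=cv2.connectedComponentsWithStats(k);i=1+np.argsort(-st[1:,4])[:3];print(st[i])
```

```text
40.5 [ 0.5041 -0.1966  0.1978] [-3.13646748e+00  4.02217568e-04  8.37085345e-01] [-0.62452137 -0.18107974 -3.07682867] [-0.59  0.16  1.74  0.    1.25  0.14]
(array([-200.22699175,   50.58880039,    7.62269615]), np.float64(1.5700832831090894))
[[  153   140   332    90 22125]
 [   54   152    95    78  4993]
 [   18   174    44    56   691]]
```

carry_out(commands=[[0,-35,8,0,0.13],[0,-70,17,0,0.26],[0,-105,25,0,0.39],[0,-140,34,0,0.52],[0,-170,42,0,0.65],[0,-200,50,0,0.78],[0,-200,50,0,0.91],[0,-200,50,0,1.04]])

```text
time_s: 41.35
position: [0.4073, -0.3799, 0.198]
ee_rot: [-3.138, 0.003, -0.211]
force: [0.4, 0.4, -4.2]
grip_width: 0.902
gripper_force: 30.0
```

carry_out(commands=[[0,0,0,0,0.13],[0,0,0,0,0.26],[0,0,0,0,0.39],[0,0,0,0,0.53],[0,0,0,0,0.53],[0,0,0,0,0.53],[0,0,0,0,0.53],[0,0,0,0,0.53]])

```text
time_s: 42.15
position: [0.4086, -0.3798, 0.2002]
ee_rot: [-3.141, 0.001, -0.732]
force: [-0.5, -1.0, -2.6]
grip_width: 0.905
gripper_force: 30.0
```

Run:
```python
from h import *
B=np.load('B.npy')
s=bot.get_state();print(s['time_s'],s['position'].round(4),s['ee_rot'],s['force'],s['qpos'].round(2))
print(togo(b2w(B,(-8,0,120)),B[2]+np.pi/2))
c=grab('wrist');im=c[0]
# ledge ends: white ledge top (z78) columns; lid side columns
g=cv2.cvtColor(im,cv2.COLOR_RGB2GRAY)
for y in (-107,107,-113,113): print(y,proj(c,b2w(B,(64,y,78))).round(1),proj(c,b2w(B,(80,y,78))).round(1))
hsv=cv2.cvtColor(im,cv2.COLOR_RGB2HSV);w=((hsv[:,:,1]<35)&(hsv[:,:,2]>190)).astype(np.uint8)
n,l,st,ce=cv2.connectedComponentsWithStats(w)
i=1+np.argsort(-st[1:,4])[:5];print(st[i])
cv2.imwrite('pics/w12.png',im[:,:,::-1])
```

```text
42.15 [ 0.4086 -0.3798  0.2002] [-3.14144416e+00  5.99982329e-04 -7.31511803e-01] [-0.52622808 -1.02029584 -2.6092152 ] [-0.96  0.19  1.7   0.    1.26  1.34]
(array([-1.15644621,  0.2624328 , 80.23756165]), np.float64(0.001488108393338905))
-107 [440.9 115.5] [441.9  97.5]
107 [197.  114.9] [196.2  96.9]
-113 [447.  115.9] [448.   98.1]
113 [190.9 115.3] [190.   97.4]
[[  192    49   286    90 10586]
 [  423   140    67   152  6492]
 [  255   332   177    26  3453]
 [  463    34    78    75  2475]
 [  534   127    48    72  2430]]
```

carry_out(commands=[[0,-1,0,40,0],[0,-1,0,75,0],[0,-1,0,95,0],[0,-1,0,102,0],[0,-1,0,102,0],[0,-1,0,102,0],[0,-1,0,102,0]])

```text
time_s: 42.9
position: [0.4087, -0.3802, 0.1002]
ee_rot: [3.141, -0.003, -0.733]
force: [-0.3, -0.1, -2.0]
grip_width: 0.902
gripper_force: 30.0
```

Run:
```python
from h import *
B=np.load('B.npy')
s=bot.get_state();print(s['time_s'],s['position'].round(4),s['force'])
print(togo(b2w(B,(11,0,98)),B[2]+np.pi/2))
im=grab('wrist')[0];hsv=cv2.cvtColor(im,cv2.COLOR_RGB2HSV)
w=((hsv[:,:,1]<40)&(hsv[:,:,2]>150))
for r in range(60,150,8):
    q=np.where(w[r,120:520])[0]+120;print(r,len(q),q[:1],q[-1:])
```

```text
42.9 [ 0.4087 -0.3802  0.1002] [-0.2682255  -0.10180257 -2.01182905]
(array([17.44533499, -0.07287383,  2.26972448]), np.float64(-7.943011882005635e-05))
60 33 [299] [519]
68 22 [381] [519]
76 7 [413] [519]
84 14 [120] [471]
92 17 [464] [519]
100 293 [185] [510]
108 384 [128] [511]
116 383 [129] [511]
124 353 [129] [514]
132 294 [130] [517]
140 29 [131] [509]
148 8 [148] [492]
```

carry_out(commands=[[0,0,0,1,0],[0,3,0,1,0],[0,6,0,1,0],[0,9,0,1,0],[0,11,0,1,0],[0,11,0,1,0],[0,11,0,1,0]])

```text
time_s: 43.65
position: [0.4161, -0.3866, 0.0975]
ee_rot: [-3.142, 0.0, -0.733]
force: [0.6, 0.2, -2.3]
grip_width: 0.906
gripper_force: 30.0
```

carry_out(commands=[[0,2,0,0,0],[0,4,0,0,0],[0,6,0,0,0],[0,6,0,0,0],[0,6,0,0,0]])

```text
time_s: 44.15
position: [0.4206, -0.3906, 0.0976]
ee_rot: [3.142, 0.0, -0.733]
force: [-0.2, 0.2, -3.0]
grip_width: 0.902
gripper_force: 30.0
```

Run:
```python
from h import *
B=np.load('B.npy')
s=bot.get_state();print(s['time_s'],s['position'].round(4),s['ee_rot'],s['force'],togo(b2w(B,(11,0,98))).round(1))
```

```text
44.15 [ 0.4206 -0.3906  0.0976] [ 3.14158935e+00  1.03614039e-04 -7.33120338e-01] [-0.16540822  0.15847695 -2.98884413] [ 1.6  0.2 -0.4]
```

carry_out(commands=[[0,2,0,0,0],[0,2,0,2,0],[0,0,0,5,0],[0,-1.5,0,7,0],[0,-2.5,0,9,0],[0,-3.3,0,10.5,0],[0,-3.3,0,10.5,0]])

```text
time_s: 44.85
position: [0.4183, -0.3886, 0.0871]
ee_rot: [3.142, -0.001, -0.733]
force: [-1.7, 1.2, 1.7]
grip_width: 0.905
gripper_force: 30.0
```

Run:
```python
from h import *
B=np.load('B.npy')
s=bot.get_state();print(s['time_s'],s['position'].round(4),s['ee_rot'],s['force'],togo(b2w(B,(3,0,81.5))).round(1))
```

```text
44.85 [ 0.4183 -0.3886  0.0871] [ 3.14150372e+00 -6.22036880e-04 -7.33372175e-01] [-1.70081285  1.23522359  1.70819654] [-3.3  0.1  5.6]
```

carry_out(commands=[[0,-1,0,2,0],[0,-1.8,0,3.5,0],[0,-2.6,0,5,0],[0,-2.6,0,6,0],[0,-2.6,0,6,0],[0,-2.6,0,6,0]])

```text
time_s: 45.45
position: [0.4164, -0.3869, 0.0811]
ee_rot: [3.141, -0.001, -0.733]
force: [1.6, -1.4, -0.1]
grip_width: 0.907
gripper_force: 30.0
```

Run:
```python
from h import *
B=np.load('B.npy')
s=bot.get_state();print(s['time_s'],s['position'].round(4),s['ee_rot'],s['force'],s['moment'].round(2),togo(b2w(B,(3,0,81.5))).round(1))
```

```text
45.45 [ 0.4164 -0.3869  0.0811] [ 3.14147157e+00 -5.48764168e-04 -7.33219358e-01] [ 1.58211107 -1.3566237  -0.06112234] [-0.32 -0.22 -0.  ] [-0.7  0.1 -0.4]
```

carry_out(commands=[[0,-0.3,0,1,0],[0,-0.3,0,2,0],[0,-0.3,0,2,0],[0,-0.3,0,2,0]])

```text
time_s: 45.85
position: [0.4163, -0.3868, 0.0807]
ee_rot: [3.141, -0.001, -0.733]
force: [-1.3, 2.5, 12.1]
grip_width: 0.905
gripper_force: 30.0
```

carry_out(commands=[[1,0,0,-2,0],[1,0,0,-2,0],[1,0,0,-2,0],[1,0,0,-40,0],[1,0,0,-85,0],[1,0,0,-85,0],[1,0,0,-85,0],[1,0,0,-85,0]])

```text
time_s: 46.65
position: [0.4153, -0.3856, 0.1626]
ee_rot: [-3.141, 0.003, -0.733]
force: [0.2, 0.4, -0.6]
grip_width: 1.0
gripper_force: 0.0
```

Run:
```python
from h import *
B=np.load('B.npy')
s=bot.get_state();print(s['time_s'],s['position'].round(4),s['ee_rot'],s['force'],s['qpos'].round(2))
c=grab('wrist');im=c[0];cv2.imwrite('pics/w13.png',im[:,:,::-1])
for p in [(-3,-40,98),(9,-40,98),(-3,40,98),(9,40,98)]: print(p,proj(c,b2w(B,p)).round(1))
def edge(p,d,n=12):
    "strongest grey steps along box direction d (mm) about p, top two, offset mm"
    g=cv2.GaussianBlur(cv2.cvtColor(im,cv2.COLOR_RGB2GRAY),(3,3),0).astype(np.float32)
    t=np.arange(-n,n+.1,.5);q=np.array([proj(c,b2w(B,np.array(p)+np.array(d)*k)) for k in t]).astype(np.float32)
    v=cv2.remap(g,q[:,0].copy(),q[:,1].copy(),1).ravel();dv=np.diff(v);i=np.argsort(-abs(dv))[:3];return [(float(t[k]),int(dv[k])) for k in i],v[::4].astype(int)
for p,d in [((3,40,98),(0,1,0)),((3,-40,98),(0,1,0)),((9,0,98),(1,0,0)),((9,30,98),(1,0,0)),((3,104,65),(0,1,0)),((3,-104,65),(0,1,0)),((-68.5,70,65),(1,0,0)),((-68.5,-90,65),(1,0,0)),((-68.5,5,65),(1,0,0))]: print(p,*edge(p,d))
P=b2w(B,(-99,-45,84));print(togo(P,B[2]))
```

```text
46.65 [ 0.4153 -0.3856  0.1626] [-3.14103578e+00  2.50376451e-03 -7.33260849e-01] [ 0.19677494  0.4192863  -0.61861908] [-0.96  0.25  1.7  -0.    1.19  1.35]
(-3, -40, 98) [374.5 222.8]
(9, -40, 98) [375.6 207.3]
(-3, 40, 98) [264.  222.8]
(9, 40, 98) [262.9 207.3]
(3, 40, 98) [(0.0, 17), (-0.5, 16), (0.5, 16)] [ 94  93 105 112  96  97 101 142 142  99  82  83  83]
(3, -40, 98) [(1.0, -22), (0.5, -21), (0.0, -18)] [145 146 145 146 145 145 140  74  84  83  84  84  84]
(9, 0, 98) [(9.5, 14), (-6.5, -14), (-6.0, -13)] [142 132 142 115  86  80  53  44  44  44  43  70  82]
(9, 30, 98) [(9.5, 14), (-7.0, -12), (-7.5, -11)] [138 130 135  93  88  77  53  44  44  43  42  70  84]
(3, 104, 65) [(5.0, -44), (5.5, -39), (-0.5, 29)] [ 83  82  82  83  81  83 170 213 223  81  54  49  51]
(3, -104, 65) [(-7.5, 25), (1.0, -23), (-7.0, 21)] [122 134 149 231 239 239 228 148 147 147 147 147 146]
(-68.5, 70, 65) [(-1.0, -31), (-1.5, -29), (-2.5, -20)] [224 237 236 236 240 204 113 125 136 138 138 118  96]
(-68.5, -90, 65) [(-5.5, 0), (9.5, 0), (-6.0, 0)] [12 12 13 13 16 13 12 12 13 15 13 13 13]
(-68.5, 5, 65) [(-2.0, -27), (-1.5, -27), (-0.5, -25)] [238 239 235 236 240 218 114 109 137 140 139 140 140]
(array([-100.61526784,   45.53028663,   78.55088256]), np.float64(1.570507898262811))
```

The lid is seated: 12 N reaction at the expected height, bar and edges within 1 mm of their seat. Next the bolt.

carry_out(commands=[[1,-20,10,0,-0.14],[0.8,-45,20,0,-0.28],[0.5,-70,32,0,-0.42],[0.5,-101,45,0,-0.56],[0.5,-101,45,0,-0.7],[0.5,-101,45,0,-0.84],[0.5,-101,45,0,-0.98],[0.5,-101,45,0,-1.12]])

```text
time_s: 47.5
position: [0.3102, -0.3514, 0.1626]
ee_rot: [-3.138, 0.0, 0.392]
force: [0.2, -0.3, 0.1]
grip_width: 0.503
gripper_force: 0.0
```

carry_out(commands=[[0.5,0,0,0,-0.14],[0.5,0,0,0,-0.28],[0.5,0,0,0,-0.42],[0.5,0,0,0,-0.45],[0.5,0,0,0,-0.45],[0.5,0,0,0,-0.45],[0.5,0,0,0,-0.45]])

```text
time_s: 48.2
position: [0.3107, -0.352, 0.1636]
ee_rot: [-3.141, -0.0, 0.836]
force: [0.0, -0.4, 0.4]
grip_width: 0.499
gripper_force: 0.0
```

Run:
```python
from h import *
B=np.load('B.npy')
s=bot.get_state();print(s['time_s'],s['position'].round(4),s['ee_rot'],s['qpos'].round(2))
c=grab('wrist');im=c[0]
g=cv2.cvtColor(im,cv2.COLOR_RGB2GRAY);q=proj(c,b2w(B,(-99,-45,95)));print('pred knob',q)
m=np.zeros_like(g);x,y=q.astype(int);m[y-22:y+22,x-25:x+25]=(g[y-22:y+22,x-25:x+25]<70)*255
n,l,st,ce=cv2.connectedComponentsWithStats(m);print([(st[i].tolist(),ce[i].round(1)) for i in range(1,n) if st[i,4]>60])
print(togo(b2w(B,(-99,-45,84)),B[2]))
```

```text
48.2 [ 0.3107 -0.352   0.1636] [-3.14057311e+00 -3.82302954e-04  8.35956164e-01] [-1.1   0.04  1.94 -0.    1.16 -0.37]
pred knob [317.20431733 215.44134175]
[([306, 197, 23, 30, 553], array([316.9, 211.6]))]
(array([-0.30387927, -0.86445233, 79.71760435]), np.float64(-0.0016770793524796268))
```

carry_out(commands=[[0.5,0,-1,40,0],[0.5,0,-1,70,0],[0.5,0,-1,79,0],[0.5,0,-1,79,0],[0,0,-1,79,0],[0,0,-1,79,0],[0,0,-1,79,0],[0,0,-1,79,0]])

```text
time_s: 49.05
position: [0.3104, -0.3523, 0.0862]
ee_rot: [3.14, 0.001, 0.837]
force: [-1.4, 1.9, 4.4]
grip_width: 0.194
gripper_force: 30.0
```

carry_out(commands=[[0,0,0,0,0],[0,0,4,0,0],[0,0,8,0,0],[0,0,12,0,0],[0,0,15,0,0],[0,0,16,0,0],[0,0,16,0,0],[0,0,16,0,0]])

```text
time_s: 49.85
position: [0.3197, -0.3605, 0.086]
ee_rot: [-3.134, 0.0, 0.838]
force: [-14.3, 10.8, 22.1]
grip_width: 0.195
gripper_force: 30.0
```

Run:
```python
from h import *
B=np.load('B.npy')
s=bot.get_state();print(s['time_s'],s['position'].round(4),s['force'],s['grip_width'],togo(b2w(B,(-86,-45,84))).round(1))
```

```text
49.85 [ 0.3197 -0.3605  0.086 ] [-14.30479529  10.75448364  22.09602753] 0.19521986448537454 [-0.  -0.2  2. ]
```

carry_out(commands=[[0.5,0,-2,0,0],[0.5,0,-2,0,0],[0.5,0,-2,0,0],[0.5,0,-2,-40,0],[0.5,0,-2,-75,0],[0.5,30,-12,-75,0.14],[0.5,60,-24,-75,0.28],[0.5,89,-34,-75,0.42]])

```text
time_s: 50.65
position: [0.3568, -0.2728, 0.1604]
ee_rot: [3.141, -0.001, 0.41]
force: [1.1, 0.1, -0.1]
grip_width: 0.5
gripper_force: 0.0
```

carry_out(commands=[[0.5,0,0,0,0.14],[0.5,0,0,0,0.28],[0.5,0,0,0,0.42],[0.5,0,0,0,0.56],[0.5,0,0,0,0.7],[0.5,0,0,0,0.84],[0.5,0,0,0,0.98],[0.5,0,0,0,1.12]])

```text
time_s: 51.45
position: [0.3566, -0.2736, 0.1601]
ee_rot: [-3.141, -0.0, -0.709]
force: [0.6, 0.7, 0.1]
grip_width: 0.504
gripper_force: 0.0
```

carry_out(commands=[[0.5,0,0,0,0.03],[0.5,0,0,0,0.03],[0.5,0,0,0,0.03],[0.5,0,0,0,0.03]])

```text
time_s: 51.85
position: [0.3564, -0.2735, 0.1601]
ee_rot: [-3.142, -0.0, -0.732]
force: [-0.0, -0.8, -0.0]
grip_width: 0.502
gripper_force: 0.0
```

Run:
```python
from h import *
B=np.load('B.npy')
s=bot.get_state();print(s['time_s'],s['position'].round(4),s['ee_rot'],s['qpos'].round(2),s['force'])
print(togo(b2w(B,(-116,45,81)),B[2]+np.pi/2))
im=grab('top')[0];c=grab('top')
g=cv2.cvtColor(im,cv2.COLOR_RGB2GRAY);q=proj(c,b2w(B,(-86,-45,95)));print('knob pred',q)
x,y=q.round().astype(int);print(g[y-8:y+9,x-8:x+9])
```

```text
51.85 [ 0.3564 -0.2735  0.1601] [-3.14156515e+00 -2.60260393e-07 -7.32362552e-01] [-0.92 -0.    1.99  0.    1.15  1.38] [-0.00430815 -0.81247144 -0.00325427]
(array([ 0.70526032, -0.75008979, 79.076418  ]), np.float64(0.0006374480241753133))
knob pred [375.66376516 267.63609403]
[[123 121 118 116 111 108 104 100  96  91  85  77  86 195 245 251 251]
 [126 123 121 118 114 110 108 104  99  94  89  83  75 112 218 248 251]
 [128 126 124 120 116 114 111 106 103  99  93  89  81  73 147 209 220]
 [130 128 125 122 119 115 113 110 107 103  98  94  88  80  81  84  65]
 [132 129 127 125 122 119 116 112 109 105 101  97  93  79  56  45  45]
 [133 132 129 126 125 122 117 116 111 108 103 100  90  68  47  45  53]
 [135 132 130 128 125 123 121 118 114 111 108 101  81  56  44  51  69]
 [137 135 133 131 128 125 123 120 116 114 108  88  61  45  50  69  88]
 [138 137 135 132 129 127 125 122 119 110  97  69  47  49  69  91 102]
 [139 138 136 133 131 129 127 123 117  97  70  54  49  72  95 105 106]
 [140 139 137 135 133 131 128 122 105  75  49  50  73  99 111 110 108]
 [141 140 140 136 135 133 126 110  80  52  52  74 102 117 116 113 111]
 [142 141 140 138 135 128 108  79  55  50  79 106 120 122 118 116 113]
 [144 143 141 138 129 109  75  50  50  80 111 126 126 125 121 119 116]
 [145 143 139 133 110  73  48  57  85 115 128 129 128 126 124 120 118]
 [147 142 134 114  77  47  58  91 120 133 134 131 129 128 126 123 120]
 [145 132 110  78  50  61  96 124 135 138 134 134 132 128 126 125 123]]
```

Top view is blocked by the arm. I'll check the bolt with the wrist camera here, after moving the dial.

carry_out(commands=[[0.5,0,-1,40,0],[0.5,0,-1,70,0],[0.5,0,-1,79,0],[0.5,0,-1,79,0],[0,0,-1,79,0],[0,0,-1,79,0],[0,0,-1,79,0],[0,0,-1,79,0]])

```text
time_s: 52.75
position: [0.3567, -0.274, 0.0819]
ee_rot: [3.139, -0.001, -0.732]
force: [-17.5, -14.4, 0.6]
grip_width: 0.159
gripper_force: 10.6
```

carry_out(commands=[[0,0,0,0,0.1],[0,0,0,0,0.24],[0,0,0,0,0.38],[0,0,0,0,0.52],[0,0,0,0,0.66],[0,0,0,0,0.8],[0,0,0,0,0.9],[0,0,0,0,0.9]])

```text
time_s: 53.55
position: [0.3561, -0.2744, 0.0818]
ee_rot: [3.14, -0.003, -1.636]
force: [-8.0, -5.5, 2.9]
grip_width: 0.157
gripper_force: 30.0
```

carry_out(commands=[[0,0,0,0,0],[0.5,0,0,0,0],[0.5,0,0,0,0],[0.5,0,0,-40,0],[0.5,0,0,-85,0],[0.5,0,0,-130,0],[0.5,0,0,-160,0],[0.5,0,0,-160,0]])

```text
time_s: 54.35
position: [0.3589, -0.2747, 0.2461]
ee_rot: [-3.135, -0.007, -1.633]
force: [-0.3, -0.6, -0.0]
grip_width: 0.497
gripper_force: 0.0
```

carry_out(commands=[[0.5,-40,0,0,0],[0.5,-80,0,0,0],[0.5,-110,0,0,0],[0.5,-110,0,0,0],[0.5,-110,0,0,0],[0.5,-110,0,0,0]])

```text
time_s: 54.95
position: [0.3638, -0.1635, 0.2407]
ee_rot: [3.141, 0.0, -1.633]
force: [0.8, -0.1, -0.2]
grip_width: 0.499
gripper_force: 0.0
```

Run:
```python
from h import *
B=np.load('B.npy')
s=bot.get_state();print(s['time_s'],s['position'].round(4),s['ee_rot'],s['qpos'].round(2),s['force'])
c=grab('wrist');im=c[0];cv2.imwrite('pics/w14.png',im[:,:,::-1])
g=cv2.cvtColor(im,cv2.COLOR_RGB2GRAY)
for nm,p,w in [('knob home',(-86,-45,95),16),('knob drawn',(-99,-45,95),16),('dial',(-116,45,80),32)]:
    q=proj(c,b2w(B,p));x,y=q.round().astype(int);print(nm,q.round(1))
    if 0<=y-w and y+w<400 and 0<=x-w<600:
        m=np.zeros_like(g);m[y-w:y+w,x-w:x+w]=(g[y-w:y+w,x-w:x+w]<70)*255
        n,l,st,ce=cv2.connectedComponentsWithStats(m);print([(st[i].tolist(),ce[i].round(1).tolist()) for i in range(1,n) if st[i,4]>40])
# pointer white line on the dial: bright pixels within 22mm of the axis at z95
ys,xs=np.where(g>120);P=np.array([onz(c,(x,y),.095) for x,y in zip(xs,ys) if abs(x-proj(c,b2w(B,(-116,45,95)))[0])<40 and abs(y-proj(c,b2w(B,(-116,45,95)))[1])<40])
d=P[:,:2]-b2w(B,(-116,45,95))[:2];k=np.hypot(*d.T)<.025
print(k.sum(),'dial angle',(B[2]-np.arctan2(*d[k].mean(0)[::-1])) if k.any() else None)
```

```text
54.95 [ 0.3638 -0.1635  0.2407] [ 3.14114005e+00  1.09051857e-04 -1.63342574e+00] [-0.72 -0.24  2.03 -0.    1.35  2.48] [ 0.76438365 -0.08118524 -0.19978661]
knob home [353.5 -23.7]
knob drawn [364.7 -15.5]
dial [317.9  67.8]
[([286, 38, 64, 62, 3000], [318.6, 69.2])]
103 dial angle 0.9928289611086468
```

Run:
```python
from h import *
B=np.load('B.npy')
for n in ('side','top'):
    c=grab(n);g=cv2.cvtColor(c[0],cv2.COLOR_RGB2GRAY)
    a=proj(c,b2w(B,(-86,-45,88)));b=proj(c,b2w(B,(-99,-45,88)));print(n,'home',a.round(1),'drawn',b.round(1))
    x,y=a.round().astype(int);m=np.zeros_like(g);m[y-14:y+14,x-14:x+14]=(g[y-14:y+14,x-14:x+14]<60)*255
    k,l,st,ce=cv2.connectedComponentsWithStats(m);print([(st[i].tolist(),ce[i].round(1).tolist()) for i in range(1,k) if st[i,4]>20])
    # lid bar and edge profile along box x at y=60 (front edge/rail), grey
    for yy in (60,-85):
        print(yy,[int(g[tuple(proj(c,b2w(B,(xx,yy,65))).round().astype(int)[::-1])]) for xx in range(-84,-50,2)])
```

```text
side home [411.9 169.1] drawn [417.4 171.8]
[([409, 166, 8, 10, 61], [412.0, 170.6])]
60 [239, 242, 239, 227, 217, 237, 238, 184, 153, 142, 149, 153, 153, 153, 152, 153, 153]
-85 [137, 128, 134, 135, 118, 128, 81, 50, 69, 54, 50, 75, 82, 121, 128, 145, 151]
top home [375.3 267.4] drawn [371.4 272. ]
[([372, 264, 8, 6, 21], [375.2, 266.3])]
60 [219, 250, 250, 244, 236, 225, 250, 243, 223, 201, 174, 179, 178, 178, 178, 177, 178]
-85 [250, 245, 250, 250, 249, 249, 249, 240, 240, 171, 174, 181, 182, 182, 181, 181, 181]
```

```bash
python3 -c "
from bench import bot
print(bot.job_done())"
```

```text
the job is handed in; nothing more can be done
None
```

The job is handed in and returned no verdict: the yellow pot and the larger lime pot stand in the box, the lid is seated, the bolt is home, and the dial is about 0.9 rad past 12, so it is locked.

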